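Lock up a relief block on the proofing press and zero the impression counter

TASK

Make the proofing press ready for the next edition: put every ink knife left on the bed into the white basket, push the relief block home into the corner of the bed's two gauges, and lock it there by laying the long furniture bar flat and flush along the middle of the block's near long side and the short bar flat and flush along the middle of its free left side. Turn the impression counter's knob anticlockwise, fully back to its zero stop. Leave the ink tin, tape and brayer on the bench where they are.

Things in the scene. Friction and masses are not known exactly. Their poses are not given: they have to be found in the camera images.
- press: Flat-bed proofing press, fixed; origin on the bench, x away from the robot, y left. In its frame (mm) the steel bed's surface is at z 30, x -160 to 400, between bearer rails at y -192 and 382 (tops z 54). Dark gauges 14 tall: head gauge across the bed, near face x 140; side gauge on the right, left face y -180, x -130 to 140. Cylinder carriage parked beyond x 240, 180 tall.
- corner (a point): The inner corner of the two gauges at the bed surface (z 0 = bed surface). Its x axis points away from the robot square to the head gauge, its y axis points left along the head gauge. The block when home has its centre at x -50, y +70 mm from here.
- block: Relief printing block, plywood with teal lino on top, 100 (x) x 140 (y) x 23 mm high, 0.32 kg, loose on the bed; origin at the centre of its underside, x away from the robot, y left. Too wide to grip: it slides when pushed at its edge. Starts 25 to 60 mm off each gauge and turned up to 0.3 rad.
- long_bar: Aluminium furniture bar, 120 (its x) x 30 (y) x 18 mm high, 0.17 kg, loose, lying flat on the bed; origin at the centre of its underside. Belongs along the block's near (-x) 140 mm side; its two ends are alike.
- short_bar: Aluminium furniture bar, 80 (its x) x 30 (y) x 18 mm high, 0.12 kg, loose, lying flat on the bed; origin at the centre of its underside. Belongs along the block's left (+y) 100 mm side; its two ends are alike.
- basket: White plastic tool basket on the bench right of the press, fixed, outside 220 (x) x 140 (y) x 55 mm high, walls and floor 4 mm; origin at the centre of its underside.
- knob_grip (a point): On the axis of the counter's black wing knob, at mid height of the wing, 86 mm above the bench; z up, x along the wing towards its pointer end. The wing is 46 mm long, 12 mm thick and 22 mm tall (grip it across the 12 mm). It stands on top of the grey counter case, 84 x 84 mm, 68 mm tall with a white dial, fixed at the right of the press.
- counter_knob (a joint): Angle of the counter's knob (rad): 0 at its zero stop (pointer away from the robot, along the press's +x, at the red mark), growing clockwise seen from above, to 5.5. Turns stiffly (0.05 N m) and stays where it is left.
- ink_tin: Closed round ink tin with a pale label, 72 mm across, 50 mm tall, on the bench left of the press; leave alone. Origin at the centre of its underside.
- tape: Grey roll of tape lying flat, 96 mm across, 40 mm tall, on the bench at the far right; leave alone. Origin at the centre of its underside.
- brayer: Brayer: teal roller 60 mm thick, 150 mm long, with black handle, on the bench at the left; leave alone. Origin on the bench under the roller.
- knife1: Ink knife with red ink on its blade tip (may be absent), 180 mm long, 0.11 kg, lying flat on the bed; black handle 100 mm long, 24 wide, 18 tall from x -90 to +10 mm, steel blade 40 wide and 3 mm thick out to x +90 mm; origin at the underside, middle of its length, x towards the blade tip. Balances at about x -12 mm: grip it across the handle at x -15 mm.
- knife2: Ink knife with green-teal ink on its blade tip (may be absent), 180 mm long, 0.11 kg, lying flat on the bed; black handle 100 mm long, 24 wide, 18 tall from x -90 to +10 mm, steel blade 40 wide and 3 mm thick out to x +90 mm; origin at the underside, middle of its length, x towards the blade tip. Balances at about x -12 mm: grip it across the handle at x -15 mm.
- knife3: Ink knife with black ink on its blade tip (may be absent), 180 mm long, 0.11 kg, lying flat on the bed; black handle 100 mm long, 24 wide, 18 tall from x -90 to +10 mm, steel blade 40 wide and 3 mm thick out to x +90 mm; origin at the underside, middle of its length, x towards the blade tip. Balances at about x -12 mm: grip it across the handle at x -15 mm.
Mind the look-alikes: they are no part of the job. What is shaped like the knife3 but purple is not meant.

How it is judged:
At the end, for the whole second after the job is handed in: All at rest: knives inside the basket; block flat in the corner, within 3 mm of both gauges, square within 0.025 rad; each bar flat on the bed, within 2 mm of its side of the block, parallel within 0.025 rad, middle within 25 mm of that side's middle; knob within 0.08 rad of its stop (x of knife1 in the frame of basket between -0.1 and 0.1 m and y of knife1 in the frame of basket between -0.066 and 0.066 m and z of each of knife1, knife2, knife3 in the frame of basket below 0.05 m and linear speed of each of knife1, knife2, knife3 below 0.03 m/s and x of knife2 in the frame of basket between -0.1 and 0.1 m and y of knife2 in the frame of basket between -0.066 and 0.066 m and x of knife3 in the frame of basket between -0.1 and 0.1 m and y of knife3 in the frame of basket between -0.066 and 0.066 m and x of block in the frame of corner between -0.053 and -0.048 m and y of block in the frame of corner between 0.068 and 0.073 m and z of block in the frame of corner between -0.004 and 0.004 m and angle between the x axis of block and the x axis of corner, either way round below 0.025 rad and linear speed of each of block, long_bar, short_bar below 0.02 m/s and x of long_bar in the frame of block between -0.067 and -0.063 m and y of long_bar in the frame of block between -0.025 and 0.025 m and z of long_bar in the frame of corner between -0.004 and 0.022 m and angle between the z axis of each of long_bar, short_bar and the z axis of corner, either way round below 0.08 rad and angle between the x axis of long_bar and the y axis of block, either way round below 0.025 rad and y of short_bar in the frame of block between 0.083 and 0.087 m and x of short_bar in the frame of block between -0.025 and 0.025 m and z of short_bar in the frame of corner between -0.004 and 0.022 m and angle between the x axis of short_bar and the x axis of block, either way round below 0.025 rad and value of joint counter_knob below 0.08 rad); the robot touches nothing.
It fails at once if the ink tin is pushed more than 30 mm from its place (distance of ink_tin from where it was at the start of the episode above 0.03 m).
It fails at once if the tape is pushed more than 30 mm from its place (distance of tape from where it was at the start of the episode above 0.03 m).
It fails at once if the brayer is pushed more than 30 mm from its place (distance of brayer from where it was at the start of the episode above 0.03 m).
Of knife1, knife2, knife3 only 1 to 3 are there at a start; the rules pass over those that are not, and their reading is None.
At some moment in a run one of block, long_bar, short_bar, knife1, knife2, knife3 may be knocked a few centimetres aside while the robot is not near it.
Once in a run the grip may slacken for a moment while it holds something.
It also fails if it takes over 210 s, if anything falls off the work surface, if the arm or the gripper's body presses on something with over 40 N, if the wrist force passes 120 N, or if a joint passes its speed limit or range.

ROBOT

A 6-joint arm with a two-finger parallel gripper is mounted at the origin on the work surface. World frame = base frame: x ahead of the robot, y to its left, z up, the work surface at z = 0. Lengths are in m, angles in rad, forces in N, time in s.
With the tool pointing down it reaches from about 0.35 to 0.975 m from the base axis. Payload 4.9 kg.
Tool frame: the origin (TCP) lies on the centre line of the jaws, within the pads' length; the fingertips stand 17 mm ahead of it and the grasp point (between the pads) lies 2 mm behind it (ctrl.tcp_to_tips is the x of the fingertips in the tool frame, in m); x points along the fingers, z is the direction in which the jaws open and shut, and the axes are right-handed (so a half turn about x gives the same grasp; the last joint's range is limited). The gripper opens to 85 mm and grips with 20 to 120 N. Pads are 22 mm wide; open, the fingers measure 114 mm over their backs; the gripper's body (76 mm by 85 mm) begins 54 mm behind the grasp point. The pads swing forward as they close: fully open they stand 13 mm farther back than shut.
Start: joints at [1.153, 0.053, 1.613, -0, 1.476, -0.119], TCP at [0.184, 0.597, 0.248] pointing down, gripper open.
Joint ranges: [-3.01, 3.01], [-1.01, 2.22], [0.06, 2.58], [-1.02, 4.17], [0.09, 2.62], [-3.14, 3.14]. Speed limits (rad/s): [2.57, 2.57, 3.14, 3.14, 3.14, 3.14].

INTERFACE

Orientations are given as a rotation vector (axis times angle).
In Python, from station import ctrl, cams, finder gives the robot as it stands.
- The arm moves only by the tool step_arm, never from a script. Its argument "moves" is a list of rows, each a list of 3 entries, a list of its own where there are three numbers: the shift along the tool's x, y, z in cm, then the turn, a rotation vector about the tool's x, y, z in degrees, then the opening, from 0 (shut) to 1 (fully open). A call has exactly 10 rows; each row is the pose to reach, as a shift and turn from the pose measured when the call began, along the tool's axes at that moment; what a row does not reach only later rows make up. A row lasts 1/12 s, in which the tool goes at most 41.7 mm and 7.16 degrees, less where a joint would pass 70% of its speed; a pose out of reach is approached as far as the arm can. A call with a gripper value outside its range is refused whole. The fingers move at their own pace and stop on an object; "grip_force" is the grip in N (left out, the last holds). Time passes only in rows, so rows that repeat a pose let the fingers close, or fill a call up. It gives the time, the measured TCP pose, the force and the opening at its end, in the units of the state.
- ctrl.get_obs(): the state, without advancing time (a new reading comes with each control period).
- cams.get_image(name): name is "scene" or "top"; returns a dict with "pixels" (400x640x3 uint8, blue, green, red), "fx", "fy", "cx", "cy" (pixels), "dist_coeffs" ([k1, k2, p1, p2, k3] as OpenCV has them; the pictures are not rectified), "position" and "attitude" of the camera in the world. Camera axes: x right, y up, looking along -z (the intrinsics and any distortion apply to the point x, -y, -z); pixel columns grow to the right and rows downward; lengths in m; the calibration is good to about 2 mm. A picture is of the moment at which its call begins. There is no depth.
- ctrl.finish_job(): hands the job in, once; it reports no verdict.
Trained networks look in the newest picture that a camera, given by its name, has taken for a name from the list of things; names that differ only in an ending like _2 or _b are one class to them, and where a whole thing is asked for, a point or a joint stands for the part that bears it (a point fixed in the world has none). Each returns a list of dicts, best first, with "conf" (0 to 1); they miss things now and then, are a little off and sometimes report something else, mostly with a low value. They report only what shows in the picture. A call takes as long as a camera call. They do not tell look-alikes from the thing itself.
- finder.find_in(camera, name): "at" ([column, row] in pixels, amid what is visible of it).
- finder.regions_of(camera, name): "region" (400x640 bool, what is visible of it) and "at" ([column, row] in pixels, amid what is visible of it).
- finder.tip_of(camera, name): "at" ([column, row] in pixels: a listed point, or the origin of a listed thing).
The state is a dict: "t": time; "q": joint angles; "dq": joint speeds; "effort": joint torques, N m; "tool_pos": TCP position; "tool_rot": TCP orientation; "contact_force": force on the tool from outside, world axes, zero at the start; "wrist_torque": the same for the moment, N m; "opening": finger opening in m.
Only numpy, scipy, OpenCV 4.12 (cv2) and the standard library are available. Lean on these libraries where they do the work, as an engineer would, in place of code of your own. Each camera call takes 0.05 s, during which the arm holds its last target. There are 200 camera calls.

## Working session

There is one attempt and no reset: what is moved stays moved. The work goes in short steps, Python scripts to look and compute and a tool call to move; the robot and the scene stay as the last step left them, time stands still between calls to the robot, and variables do not carry over. Pictures are saved under pics/ and viewed, on a budget of 14 in all, crops included, one or two more only if the job needs it, and the job is handed in when it is done.

Besides the shell and the picture viewer there is one more tool, called after "Emit:" as name(argument=value, ...), one argument or row to a line, values as JSON. step_arm: Moves the arm, as the interface text tells. Its arguments: {"type":"object","properties":{"moves":{"type":"array"},"grip_force":{"type":"number"}},"required":["moves"]}

```bash
ls; mkdir -p pics
python3 - <<'E'
from station import ctrl,cams,finder
import cv2
print(ctrl.get_obs(), ctrl.tcp_to_tips)
for n in("scene","top"):
    i=cams.get_image(n); cv2.imwrite(f"pics/{n}0.png",i["pixels"])
    print(n,{k:v for k,v in i.items() if k!="pixels"})
    for k in "press corner block long_bar short_bar basket knob_grip ink_tin tape brayer knife1 knife2 knife3".split():
        print(k,[(r["at"],round(r["conf"],2)) for r in finder.tip_of(n,k)][:4])
E
```

```text
pics
{'t': 0.0, 'q': array([ 1.15304744e+00,  5.33646073e-02,  1.61430335e+00,  1.52989778e-05,
        1.47598305e+00, -1.19005597e-01]), 'dq': array([ 0.00128306,  0.00090295,  0.00039761, -0.00014574,  0.00179213,
        0.00056672]), 'effort': array([-1.69122850e-03, -3.93678474e+01, -3.70177281e+01, -2.39068386e-04,
        6.71748421e-03, -1.62060205e-07]), 'tool_pos': array([0.18370878, 0.59677669, 0.24705259]), 'tool_rot': array([-0.98746109,  1.33768883,  0.98579315]), 'contact_force': array([0.36835271, 0.40004618, 0.93390687]), 'wrist_torque': array([-0.03609615, -0.0117626 , -0.01904777]), 'opening': 0.08567631846494173} 0.017
scene {'fx': 387.82053907065557, 'fy': 387.82053907065557, 'cx': 315.207870191269, 'cy': 204.08848270884488, 'dist_coeffs': array([-0.07082094,  0.        ,  0.        ,  0.        ,  0.        ]), 'position': array([1.34918579, 0.09728558, 0.83613465]), 'attitude': array([0.66224641, 0.68585337, 1.50230735])}
press [([304.8, 244.0], 0.83), ([200.8, 235.5], 0.41)]
corner [([227.8, 266.9], 0.71), ([278.9, 207.5], 0.32)]
block [([270.9, 243.0], 0.62)
[... 813 characters left out ...]
2956, 0.06631807, 1.55776576]), 'attitude': array([ 0.08577415, -0.09100148, -1.57891549])}
press [([328.0, 169.1], 0.63)]
corner [([388.8, 123.0], 0.74)]
block [([352.7, 150.7], 0.9)]
long_bar [([223.3, 186.7], 0.78), ([388.0, 120.6], 0.5)]
short_bar [([230.2, 147.7], 0.73)]
basket [([464.8, 202.6], 0.9)]
knob_grip [([420.6, 143.8], 0.46)]
ink_tin [([171.2, 166.2], 0.96)]
tape [([479.2, 132.4], 0.6)]
brayer [([163.1, 211.1], 0.63), ([421.7, 141.2], 0.22)]
knife1 [([446.6, 290.7], 0.96), ([279.0, 169.7], 0.86), ([354.7, 198.8], 0.76)]
knife2 [([446.6, 290.7], 0.96), ([279.0, 169.7], 0.86), ([354.7, 198.8], 0.76)]
knife3 [([446.6, 290.7], 0.96), ([279.0, 169.7], 0.86), ([354.7, 198.8], 0.76)]
```

Run:
```python
import cv2
a=cv2.imread("pics/top0.png"); cv2.imwrite("pics/v1.png",cv2.resize(a[80:320,130:510],(798,504),interpolation=cv2.INTER_CUBIC))
a=cv2.imread("pics/scene0.png"); cv2.imwrite("pics/v2.png",cv2.resize(a[130:310,110:510],(800,360),interpolation=cv2.INTER_CUBIC))
```

```text
(no output)
```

View pics/v1.png

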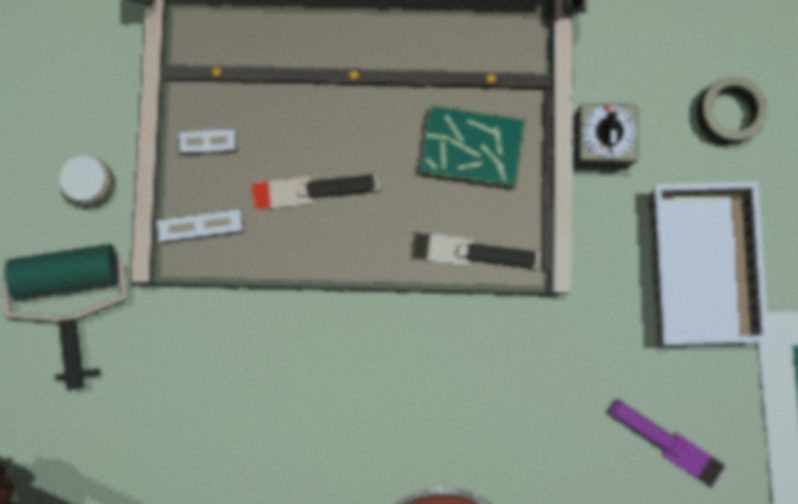

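View pics/v2.png

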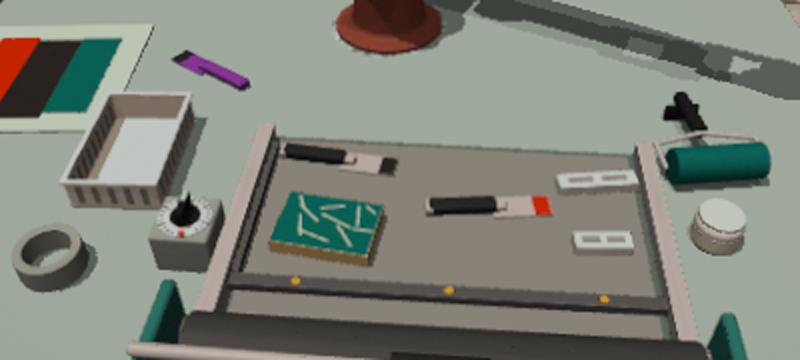

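The red knife (knife1) is at top pixel (279,170) and the black-tip knife (knife3) is at (355,199), both on the bed. The purple look-alike is on the bench at (447,291), and there is no knife2. The block is at (353,151), the bars at (228,147) and (225,187), the basket at (466,205) and the knob at (420,142).

Next I fit poses by edge matching.

```bash
cat > h.py <<'E'
import numpy as np, cv2
from scipy.optimize import least_squares
from scipy.spatial.transform import Rotation as R
from scipy.ndimage import map_coordinates, gaussian_filter
def proj(im,P):
    p=R.from_rotvec(im["attitude"]).inv().apply(np.atleast_2d(P)-im["position"])*[1,-1,-1]
    K=np.array([[im["fx"],0,im["cx"]],[0,im["fy"],im["cy"]],[0,0,1]])
    return cv2.projectPoints(p,np.zeros(3),np.zeros(3),K,im["dist_coeffs"])[0][:,0]
def unproj(im,uv,z):
    K=np.array([[im["fx"],0,im["cx"]],[0,im["fy"],im["cy"]],[0,0,1]])
    n=cv2.undistortPoints(np.array([[uv]],float),K,im["dist_coeffs"])[0,0]
    d=R.from_rotvec(im["attitude"]).apply([n[0],-n[1],-1]); o=im["position"]
    return o+d*(z-o[2])/d[2]
def world(pose,P):  # pose x,y,yaw
    P=np.atleast_2d(P).astype(float); c,s=np.cos(pose[2]),np.sin(pose[2])
    return np.c_[pose[0]+c*P[:,0]-s*P[:,1],pose[1]+s*P[:,0]+c*P[:,1],P[:,2]]
def rect(x0,x1,y0,y1,z):
    c=[(x0,y0,z),(x1,y0,z),(x1,y1,z),(x0,y1,z)]
    return [(c[i],c[(i+1)%4]) for i in range(4)]
def fit(ims,segs,pose,search=6,iters=8,n=25):
    """segs: list of (A,B) 3D object-frame edges (z world), ims list of images"""
    pose=np.array(pose,float)
    gs=[gaussian_filter(i["pixels"].astype(float),(0.8,0.8,0)) for i in ims]
    for it in range(iters):
        s=search if it<3 else max(2.5,search/2)
        obs=[]
        for im,g in zip(ims,gs):
            for A,B in segs:
                A=np.array(A,float);B=np.array(B,float)
                t=np.linspace(.08,.92,n)[:,None]; P=A+(B-A)*t
                uv=proj(im,world(pose,P)); e=proj(im,world(pose,[A,B])); d=e[1]-e[0]; L=np.hypot(*d)
                if L<8: continue
                nn=np.array([-d[1],d[0]])/L; k=np.arange(-s,s+.01,.25)
                S=uv[:,None]+k[None,:,None]*nn
                prof=np.stack([map_coordinates(g[...,c],[S[...,1],S[...,0]],order=1,mode='nearest') for c in range(3)],-1)
                gr=np.abs(np.gradient(prof,axis=1)).sum(-1)
                gr=gr*np.exp(-.5*(k/s)**2)
                j=gr.argmax(1)
                for a in range(n):
                    if gr[a,j[a]]>2: obs.append((im,P[a],S[a,j[a]],nn))
        def res(p):
            out=[]
            for im in ims:
                o=[q for q in obs if q[0] is im]
                if not o: continue
                uv=proj(im,world(p,np.array([q[1] for q in o])))
                out.append(((uv-np.array([q[2] for q in o]))*np.array([q[3] for q in o])).sum(1))
            return np.concatenate(out)
        r=least_squares(res,pose,loss='soft_l1',f_scale=.5); pose=r.x
    return pose,np.median(np.abs(res(pose))),len(obs)
BZ=.030
def box(L,W,h,z0=BZ): return rect(-L/2,L/2,-W/2,W/2,z0+h)
PRESS=[((.14,-.18,.044),(.14,.38,.044)),((-.13,-.18,.044),(.14,-.18,.044)),((-.16,-.192,.054),(.2,-.192,.054)),((-.16,.382,.054),(.2,.382,.054))]
BLOCK=box(.1,.14,.023); LONG=box(.12,.03,.018); SHORT=box(.08,.03,.018); BASK=rect(-.11,.11,-.07,.07,.055)
KNIFE=[((-.09,.012,.048),(.01,.012,.048)),((-.09,-.012,.048),(.01,-.012,.048)),((-.09,-.012,.048),(-.09,.012,.048)),((.09,-.02,.033),(.09,.02,.033)),((.02,.02,.033),(.09,.02,.033)),((.02,-.02,.033),(.09,-.02,.033))]
CASE=rect(-.042,.042,-.042,.042,.068)
E
python3 - <<'E'
from station import cams
from h import *
T=cams.get_image("top");S=cams.get_image("scene")
c=lambda u,v,z:unproj(T,(130+u/2.1,80+v/2.1),z)
g0=c(165,79,.044);g1=c(545,87,.044)
d=g0-g1; yaw=np.arctan2(d[1],d[0])-np.pi/2
p=g1-np.array([np.cos(yaw)*.14+np.sin(yaw)*.18,np.sin(yaw)*.14-np.cos(yaw)*.18,0])
init=[p[0],p[1],yaw]; print("press init",np.round(init,4))
b0=c(470,147,.053); 
def ang(a,b): return np.arctan2(b[1]-a[1],b[0]-a[0])
L=[c(158,230,.048),c(242,219,.048)];s=[c(180,142,.048),c(236,139,.048)]
k1=[c(375,182,.04),c(255,196,.04)];k3=[c(533,258,.04),c(415,244,.04)]
mid=lambda a:(a[0]+a[1])/2
items=dict(press=(PRESS,init),block=(BLOCK,[*b0[:2],ang(c(517,187,.053),c(420,174,.053))-np.pi/2]),
 long=(LONG,[*mid(L)[:2],ang(*L)]),short=(SHORT,[*mid(s)[:2],ang(*s)]),
 knife1=(KNIFE,[*mid(k1)[:2],ang(*k1)]),knife3=(KNIFE,[*mid(k3)[:2],ang(*k3)]),
 bask=(BASK,[*c(708,265,.055)[:2],yaw]),case=(CASE,[*c(608,132,.068)[:2],yaw]))
for n,(seg,i) in items.items():
    print(n,np.round(i,4),*[(np.round(q[0],4),round(q[1],2),q[2]) for q in [fit(m,seg,i) for m in ([T],[S],[T,S])]])
x=T["pixels"]; u,v=proj(T,c(610,130,.086))[0]
a=cv2.resize(x[int(v)-22:int(v)+22,int(u)-22:int(u)+22],(396,396),interpolation=cv2.INTER_CUBIC)
y=S["pixels"]; b=cv2.resize(y[210:270,175:235],(396,396),interpolation=cv2.INTER_CUBIC)
cv2.imwrite("pics/knob.png",np.hstack([a,b]))
E
```

```text
press init [ 0.556   0.0266 -0.0314]
press [ 0.556   0.0266 -0.0314] (array([ 0.5529,  0.0287, -0.0336]), np.float64(0.27), 100) (array([ 0.5584,  0.0283, -0.0377]), np.float64(0.27), 100) (array([ 0.5553,  0.0285, -0.0351]), np.float64(0.5), 200)
block [ 0.6003 -0.046  -0.1444] (array([ 0.6002, -0.0446, -0.1609]), np.float64(0.74), 100) (array([ 0.6028, -0.0441, -0.1453]), np.float64(0.53), 100) (array([ 0.6013, -0.045 , -0.1572]), np.float64(0.51), 200)
long [ 0.4924  0.3417 -1.4494] (array([ 0.4927,  0.3443, -1.4459]), np.float64(0.01), 100) (array([ 0.5062,  0.2853, -1.2896]), np.float64(0.57), 39) (array([ 0.4928,  0.3443, -1.4464]), np.float64(0.01), 150)
short [ 0.6147  0.3316 -1.5272] (array([ 0.616 ,  0.3334, -1.532 ]), np.float64(0.02), 100) (array([ 0.6164,  0.3345, -1.5163]), np.float64(0.01), 100) (array([ 0.616 ,  0.3342, -1.5285]), np.float64(0.0), 200)
knife1 [0.5436 0.1777 1.6786] (array([0.5438, 0.1793, 1.6452]), np.float64(0.25), 125) (array([0.5491, 0.1793, 1.7548]), np.float64(0.47), 125) (array([0.545 , 0.1791, 1.6719]), np.float64(0.25), 250)
knife3 [ 0.4513 -0.05    1.4421] (array([ 0.45  , -0.0496,  1.4136]), np.float64(0.25), 124) (array([ 0.4551, -0.0495,  1.5133]), np.float64(0.5), 125) (array([ 0.4509, -0.0496,  1.4367]), np.float64(0.25), 249)
bask [ 0.4264 -0.3816 -0.0314] (array([ 0.4274, -0.3805,  0.0202]), np.float64(0.0), 100) (array([ 0.4342, -0.3807,  0.0102]), np.float64(0.24), 100) (array([ 0.4287, -0.3806,  0.0171]), np.float64(0.25), 200)
case [ 0.6173 -0.2425 -0.0314] (array([ 0.619 , -0.232 ,  0.0068]), np.float64(0.51), 100) (array([ 0.6214, -0.2272, -0.0427]), np.float64(0.63), 98) (array([ 0.62  , -0.2306,  0.052 ]), np.float64(0.53), 198)
```

View pics/knob.png

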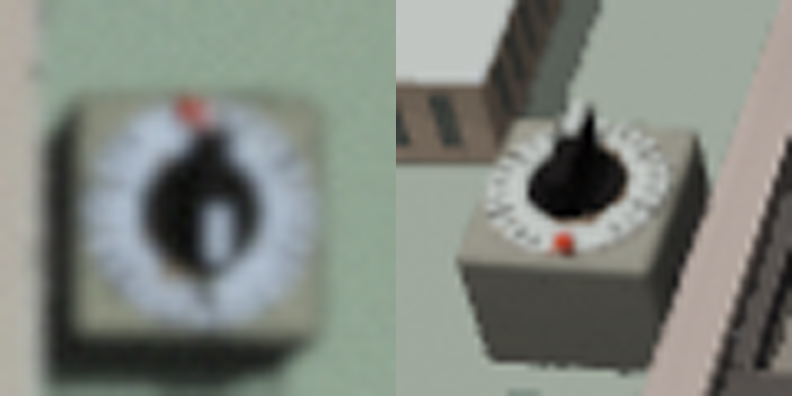

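The white pointer end of the knob points at the robot, slightly right (near top pixel (421,145)). That is about 3 rad clockwise from the red mark, so it needs roughly half a turn anticlockwise.

```bash
cat > g.py <<'E'
from h import *
from station import ctrl
PR=np.array([.5553,.0285,-.0351])
def pw(x,y): return world(PR,[[x,y,0]])[0][:2]
def go(x,y,z,psi,obs=None,alt=0):
    "print move to reach TCP (x,y,z), tool down, jaw axis at yaw psi (mod pi, nearest; alt=+-1 adds half turns)"
    o=obs or ctrl.get_obs(); M=R.from_rotvec(o["tool_rot"])
    zc=M.as_matrix()[:,2]; cur=np.arctan2(zc[1],zc[0])
    psi=cur+(psi-cur+np.pi/2)%np.pi-np.pi/2+alt*np.pi
    X=np.array([0,0,-1.]);Z=np.array([np.cos(psi),np.sin(psi),0]);Y=np.cross(Z,X)
    T=R.from_matrix(np.c_[X,Y,Z])
    sh=M.inv().apply(np.array([x,y,z])-o["tool_pos"])*100
    rv=(M.inv()*T).as_rotvec(degrees=True)
    print("shift cm",np.round(sh,2),"turn deg",np.round(rv,1),"psi",round(psi,3))
    return dict(tool_pos=np.array([x,y,z]),tool_rot=T.as_rotvec())
def st():
    o=ctrl.get_obs(); M=R.from_rotvec(o["tool_rot"]).as_matrix()
    print("t",round(o["t"],1),"pos",np.round(o["tool_pos"],4),"psi",round(np.arctan2(M[1,2],M[0,2]),3),"q",np.round(o["q"],2),"F",np.round(o["contact_force"],1),"open",round(o["opening"],4))
E
python3 - <<'E'
from g import *
from station import cams
st()
T=cams.get_image("top");S=cams.get_image("scene")
print("knob",unproj(T,(420.6,143.8),.086),unproj(S,(200.5,237.4),.086))
k1=[.545,.179,1.672]; k3=[.451,-.0496,1.437]
for k in (k3,k1):
    p=world(k,[[-.015,0,0]])[0]; print(p)
    o=go(p[0],p[1],.17,k[2]+np.pi/2); o=go(p[0],p[1],.049,k[2]+np.pi/2,o)
    o=go(p[0],p[1],.17,k[2]+np.pi/2,o); o=go(.43,-.40,.12,np.pi/2+.017,o)
E
```

```text
t 1.5 pos [0.184  0.5973 0.2483] psi 1.272 q [ 1.15  0.05  1.61 -0.    1.48 -0.12] F [-0.2  0.5  0.4] open 0.0854
knob [ 0.61033163 -0.24183278  0.086     ] [ 0.63185489 -0.24033383  0.086     ]
[ 0.44899904 -0.06446594  0.        ]
shift cm [  7.83 -44.81 -55.44] turn deg [80.5 -0.   0. ] psi -0.134
shift cm [12.1 -0.  -0. ] turn deg [ 0.  0. -0.] psi -0.134
shift cm [-12.1   0.    0. ] turn deg [ 0.  0. -0.] psi -0.134
shift cm [  5.   -33.51   2.59] turn deg [81.4  0.  -0. ] psi -1.554
[0.54651547 0.16407675 0.        ]
shift cm [  7.83 -47.4  -30.73] turn deg [67.1 -0.   0. ] psi 0.101
shift cm [12.1  0.  -0. ] turn deg [-0.  0.  0.] psi 0.101
shift cm [-12.1  -0.    0. ] turn deg [-0.  0.  0.] psi 0.101
shift cm [  5.   -54.94 -17.29] turn deg [-85.2   0.   -0. ] psi 1.588
```

Emit:
step_arm(
  moves=[
    [[4, -22, -28], [0, 0, 0], 1],
    [[4, -22, -28], [0, 0, 0], 1],
    [[4, -22, -28], [0, 0, 0], 1],
    [[4, -22, -28], [0, 0, 0], 1],
    [[4, -22, -28], [0, 0, 0], 1],
    [[4, -22, -28], [0, 0, 0], 1],
    [[4, -22, -28], [0, 0, 0], 1],
    [[4, -22, -28], [0, 0, 0], 1],
    [[4, -22, -28], [0, 0, 0], 1],
    [[4, -22, -28], [0, 0, 0], 1],
  ],
)

```text
t: 2.43
tool_pos: [0.3128, 0.2615, 0.2076]
tool_rot: [-0.983, 1.338, 0.981]
contact_force: [0.2, 0.5, 0.3]
opening: 0.0851
```

Emit:
step_arm(
  moves=[
    [[3.8, -22.8, -27.4], [70, 0, 0], 0.7],
    [[3.8, -22.8, -27.4], [70, 0, 0], 0.7],
    [[3.8, -22.8, -27.4], [70, 0, 0], 0.7],
    [[3.8, -22.8, -27.4], [70, 0, 0], 0.7],
    [[3.8, -22.8, -27.4], [70, 0, 0], 0.7],
    [[3.8, -22.8, -27.4], [70, 0, 0], 0.7],
    [[3.8, -22.8, -27.4], [70, 0, 0], 0.7],
    [[3.8, -22.8, -27.4], [70, 0, 0], 0.7],
    [[3.8, -22.8, -27.4], [70, 0, 0], 0.7],
    [[3.8, -22.8, -27.4], [70, 0, 0], 0.7],
  ],
)

```text
t: 3.27
tool_pos: [0.4496, -0.072, 0.1701]
tool_rot: [-0.029, 1.57, 0.024]
contact_force: [-0.3, 0.2, 0.3]
opening: 0.0595
```

Run:
```python
from g import *
st()
go(.449,-.0645,.049,1.437+np.pi/2)
```

```text
t 3.3 pos [ 0.4496 -0.072   0.1701] psi 0.034 q [-0.32 -0.31  2.08 -0.    1.38 -0.35] F [-0.3  0.2  0.3] open 0.0595
shift cm [12.11  0.78 -0.04] turn deg [9.6 0.  0.2] psi -0.134
```

Emit:
step_arm(
  grip_force=50,
  moves=[
    [[0, 0.8, 0], [9.6, 0, 0], 0.7],
    [[4, 0.8, 0], [9.6, 0, 0], 0.7],
    [[8, 0.8, 0], [9.6, 0, 0], 0.7],
    [[10.5, 0.8, 0], [9.6, 0, 0], 0.7],
    [[12.1, 0.8, 0], [9.6, 0, 0], 0.7],
    [[12.1, 0.8, 0], [9.6, 0, 0], 0.7],
    [[12.1, 0.8, 0], [9.6, 0, 0], 0],
    [[12.1, 0.8, 0], [9.6, 0, 0], 0],
    [[12.1, 0.8, 0], [9.6, 0, 0], 0],
    [[12.1, 0.8, 0], [9.6, 0, 0], 0],
  ],
)

```text
t: 4.1
tool_pos: [0.4513, -0.0647, 0.0514]
tool_rot: [0.102, 1.563, -0.108]
contact_force: [-0.7, 1.1, 5.3]
opening: 0.0225
```

Emit:
step_arm(
  moves=[
    [[0, 0, 0], [0, 0, 0], 0],
    [[0, 0, 0], [0, 0, 0], 0],
    [[0, 0, 0], [0, 0, 0], 0],
    [[-2, 0, 0], [0, 0, 0], 0],
    [[-5, 0, 0], [0, 0, 0], 0],
    [[-8, 0, 0], [0, 0, 0], 0],
    [[-11, 0, 0], [0, 0, 0], 0],
    [[-12, 0, 0], [0, 0, 0], 0],
    [[-12, 0, 0], [0, 0, 0], 0],
    [[-12, 0, 0], [0, 0, 0], 0],
  ],
)

```text
t: 4.93
tool_pos: [0.4504, -0.0642, 0.1706]
tool_rot: [0.102, 1.563, -0.108]
contact_force: [-0.1, -0.2, -1.3]
opening: 0.0227
```

Run:
```python
from g import *
st()
p=world([.4287,-.3806,.017],[[0,-.027,0]])[0]
for s in(0,1,-1):
  o=go(p[0],p[1],.14,np.pi/2+.017,alt=s)
```

```text
t 4.9 pos [ 0.4504 -0.0642  0.1706] psi -0.134 q [-0.3  -0.32  2.08 -0.    1.37 -0.17] F [-0.1 -0.2 -1.3] open 0.0227
shift cm [  3.19 -34.31   2.45] turn deg [81.4  0.4 -0.1] psi -1.554
shift cm [  3.19 -34.31   2.45] turn deg [-98.6   0.1   0.4] psi 1.588
shift cm [  3.19 -34.31   2.45] turn deg [-98.6   0.1   0.4] psi -4.695
```

Emit:
step_arm(
  moves=[
    [[1, -10, 0.5], [15, 0, 0], 0],
    [[2, -20, 1], [30, 0, 0], 0],
    [[3, -30, 1], [45, 0, 0], 0],
    [[3.2, -34.5, 1], [60, 0, 0], 0],
    [[3.2, -34.5, 1], [70, 0, 0], 0],
    [[3.2, -34.5, 1], [70, 0, 0], 0],
    [[3.2, -34.5, 1], [70, 0, 0], 0],
    [[3.2, -34.5, 1], [70, 0, 0], 0],
    [[3.2, -34.5, 1], [70, 0, 0], 0],
    [[3.2, -34.5, 1], [70, 0, 0], 0],
  ],
)

```text
t: 5.77
tool_pos: [0.4122, -0.4096, 0.1355]
tool_rot: [1.057, 1.299, -1.056]
contact_force: [0.4, 0.4, -0.8]
opening: 0.0224
```

Run:
```python
from g import *
st()
p=world([.4287,-.3806,.017],[[-.015,-.025,0]])[0]
o=go(p[0],p[1],.03,np.pi/2+.017)
```

```text
t 5.8 pos [ 0.4122 -0.4096  0.1355] psi -1.365 q [-0.91  0.04  1.82  0.    1.28  0.45] F [ 0.4  0.4 -0.8] open 0.0224
shift cm [10.55  0.26 -0.33] turn deg [10.8  0.  -0. ] psi -1.554
```

Emit:
step_arm(
  moves=[
    [[0, 0.3, -0.3], [7, 0, 0], 0],
    [[2, 0.3, -0.3], [10.8, 0, 0], 0],
    [[5, 0.3, -0.3], [10.8, 0, 0], 0],
    [[8, 0.3, -0.3], [10.8, 0, 0], 0],
    [[10, 0.3, -0.3], [10.8, 0, 0], 0],
    [[10.5, 0.3, -0.3], [10.8, 0, 0], 0],
    [[10.5, 0.3, -0.3], [10.8, 0, 0], 0.42],
    [[10.5, 0.3, -0.3], [10.8, 0, 0], 0.42],
    [[10.5, 0.3, -0.3], [10.8, 0, 0], 0.42],
    [[10.5, 0.3, -0.3], [10.8, 0, 0], 0.42],
  ],
)

```text
t: 6.6
tool_pos: [0.4143, -0.4057, 0.0299]
tool_rot: [1.197, 1.218, -1.196]
contact_force: [-0.3, -0.1, -0.8]
opening: 0.036
```

Emit:
step_arm(
  moves=[
    [[0, 0, 0], [0, 0, 0], 0.42],
    [[-2, 0, 0], [0, 0, 0], 0.42],
    [[-5, 0, 0], [0, 0, 0], 0.42],
    [[-8, 0, 0], [0, 0, 0], 0.42],
    [[-12, 0, 0], [0, 0, 0], 0.7],
    [[-14, 0, 0], [0, 0, 0], 0.7],
    [[-14, 0, 0], [0, 0, 0], 0.7],
    [[-14, 0, 0], [0, 0, 0], 0.7],
    [[-14, 0, 0], [0, 0, 0], 0.7],
    [[-14, 0, 0], [0, 0, 0], 0.7],
  ],
)

```text
t: 7.43
tool_pos: [0.4135, -0.4048, 0.1677]
tool_rot: [1.198, 1.221, -1.196]
contact_force: [-0.7, 1.1, 0.2]
opening: 0.0598
```

Run:
```python
from g import *
st()
k1=[.545,.179,1.672];p=world(k1,[[-.015,0,0]])[0]
o=go(p[0],p[1],.17,k1[2]+np.pi/2)
```

```text
t 7.4 pos [ 0.4135 -0.4048  0.1677] psi -1.554 q [-0.9   0.01  1.8   0.    1.34  0.65] F [-0.7  1.1  0.2] open 0.0598
shift cm [ -0.06  14.27 -56.66] turn deg [85.2 -0.1  0.2] psi -3.04
```

Emit:
step_arm(
  moves=[
    [[-1, 7, -28], [0, 0, 0], 0.7],
    [[-1, 7, -28], [0, 0, 0], 0.7],
    [[-1, 7, -28], [0, 0, 0], 0.7],
    [[-1, 7, -28], [0, 0, 0], 0.7],
    [[-1, 7, -28], [0, 0, 0], 0.7],
    [[-1, 7, -28], [0, 0, 0], 0.7],
    [[-1, 7, -28], [0, 0, 0], 0.7],
    [[-1, 7, -28], [0, 0, 0], 0.7],
    [[-1, 7, -28], [0, 0, 0], 0.7],
    [[-1, 7, -28], [0, 0, 0], 0.7],
  ],
)

```text
t: 8.27
tool_pos: [0.4781, -0.1236, 0.1772]
tool_rot: [1.197, 1.224, -1.197]
contact_force: [-0.1, 0.2, -0.5]
opening: 0.0597
```

Emit:
step_arm(
  moves=[
    [[0, 7.2, -28.6], [-70, 0, 0], 0.7],
    [[0, 7.2, -28.6], [-70, 0, 0], 0.7],
    [[0, 7.2, -28.6], [-70, 0, 0], 0.7],
    [[0, 7.2, -28.6], [-70, 0, 0], 0.7],
    [[0, 7.2, -28.6], [-70, 0, 0], 0.7],
    [[0, 7.2, -28.6], [-70, 0, 0], 0.7],
    [[0, 7.2, -28.6], [-70, 0, 0], 0.7],
    [[0, 7.2, -28.6], [-70, 0, 0], 0.7],
    [[0, 7.2, -28.6], [-70, 0, 0], 0.7],
    [[0, 7.2, -28.6], [-70, 0, 0], 0.7],
  ],
)

```text
t: 9.1
tool_pos: [0.5454, 0.1628, 0.1768]
tool_rot: [0.258, 1.562, -0.255]
contact_force: [-0.1, 0.8, -1.1]
opening: 0.0601
```

Run:
```python
from g import *
from station import cams
st()
T=cams.get_image("top");S=cams.get_image("scene")
for m in([T],[S],[T,S]): print(fit(m,KNIFE,[.545,.179,1.672]))
k1=[.545,.179,1.672];p=world(k1,[[-.015,0,0]])[0]
o=go(p[0],p[1],.050,k1[2]+np.pi/2)
```

```text
t 9.1 pos [0.5454 0.1628 0.1768] psi -0.327 q [ 0.16 -0.02  1.81  0.    1.36  0.48] F [-0.1  0.8 -1.1] open 0.0601
(array([0.54376903, 0.18021504, 1.65052897]), np.float64(0.25065147498516144), 97)
(array([0.55117199, 0.18034672, 1.72467483]), np.float64(0.7580763028809463), 125)
(array([0.54661464, 0.18014559, 1.6736716 ]), np.float64(0.49604682360344154), 224)
shift cm [12.7   0.2   0.13] turn deg [-24.9  -0.4  -0.2] psi 0.101
```

Emit:
step_arm(
  moves=[
    [[0, 0.2, 0.1], [-7, 0, 0], 0.7],
    [[0, 0.2, 0.1], [-14, 0, 0], 0.7],
    [[2, 0.2, 0.1], [-21, 0, 0], 0.7],
    [[5, 0.2, 0.1], [-24.9, 0, 0], 0.7],
    [[8, 0.2, 0.1], [-24.9, 0, 0], 0.7],
    [[11, 0.2, 0.1], [-24.9, 0, 0], 0.7],
    [[12.6, 0.2, 0.1], [-24.9, 0, 0], 0.7],
    [[12.6, 0.2, 0.1], [-24.9, 0, 0], 0.7],
    [[12.6, 0.2, 0.1], [-24.9, 0, 0], 0],
    [[12.6, 0.2, 0.1], [-24.9, 0, 0], 0],
  ],
)

```text
t: 10.03
tool_pos: [0.5475, 0.1635, 0.0523]
tool_rot: [-0.074, 1.573, 0.08]
contact_force: [0.3, -0.2, 0.7]
opening: 0.0368
```

Emit:
step_arm(
  moves=[
    [[0, 0, 0], [0, 0, 0], 0],
    [[0, 0, 0], [0, 0, 0], 0],
    [[0, 0, 0], [0, 0, 0], 0],
    [[0, 0, 0], [0, 0, 0], 0],
    [[-2, 0, 0], [0, 0, 0], 0],
    [[-5, 0, 0], [0, 0, 0], 0],
    [[-8, 0, 0], [0, 0, 0], 0],
    [[-11, 0, 0], [0, 0, 0], 0],
    [[-12, 0, 0], [0, 0, 0], 0],
    [[-12, 0, 0], [0, 0, 0], 0],
  ],
)

```text
t: 10.87
tool_pos: [0.55, 0.1636, 0.1761]
tool_rot: [-0.074, 1.566, 0.081]
contact_force: [0.9, -0.2, -0.9]
opening: 0.0222
```

Run:
```python
from g import *
st()
p=world([.4287,-.3806,.017],[[-.015,.025,0]])[0]
o=go(p[0],p[1],.14,np.pi/2+.017)
```

```text
t 10.9 pos [0.55   0.1636 0.1761] psi 0.099 q [ 0.16 -0.02  1.81  0.    1.35  0.06] F [ 0.9 -0.2 -0.9] open 0.0222
shift cm [  3.31 -50.36 -18.73] turn deg [-85.3   0.4  -0.1] psi 1.588
```

Emit:
step_arm(
  moves=[
    [[1, -25, -9.5], [0, 0, 0], 0],
    [[1, -25, -9.5], [0, 0, 0], 0],
    [[1, -25, -9.5], [0, 0, 0], 0],
    [[1, -25, -9.5], [0, 0, 0], 0],
    [[1, -25, -9.5], [0, 0, 0], 0],
    [[1, -25, -9.5], [0, 0, 0], 0],
    [[1, -25, -9.5], [0, 0, 0], 0],
    [[1, -25, -9.5], [0, 0, 0], 0],
    [[1, -25, -9.5], [0, 0, 0], 0],
    [[1, -25, -9.5], [0, 0, 0], 0],
  ],
)

```text
t: 11.7
tool_pos: [0.4794, -0.0937, 0.1629]
tool_rot: [-0.073, 1.568, 0.083]
contact_force: [0.2, 0.8, -0.8]
opening: 0.0226
```

Emit:
step_arm(
  moves=[
    [[2, -25.3, -9.2], [70, 0, 0], 0],
    [[2, -25.3, -9.2], [70, 0, 0], 0],
    [[2, -25.3, -9.2], [70, 0, 0], 0],
    [[2, -25.3, -9.2], [70, 0, 0], 0],
    [[2, -25.3, -9.2], [70, 0, 0], 0],
    [[2, -25.3, -9.2], [70, 0, 0], 0],
    [[2, -25.3, -9.2], [70, 0, 0], 0],
    [[2, -25.3, -9.2], [70, 0, 0], 0],
    [[2, -25.3, -9.2], [70, 0, 0], 0],
    [[2, -25.3, -9.2], [70, 0, 0], 0],
  ],
)

```text
t: 12.53
tool_pos: [0.4135, -0.3534, 0.1401]
tool_rot: [0.883, 1.391, -0.872]
contact_force: [0.0, 0.2, -1.7]
opening: 0.0226
```

Run:
```python
from g import *
st()
p=world([.4287,-.3806,.017],[[-.015,.025,0]])[0]
o=go(p[0],p[1],.03,np.pi/2+.017)
```

```text
t 12.5 pos [ 0.4135 -0.3534  0.1401] psi -1.127 q [-0.85 -0.04  1.9   0.01  1.3   0.28] F [ 0.   0.2 -1.7] open 0.0226
shift cm [11.01 -0.16  0.3 ] turn deg [24.4 -0.5 -0.1] psi -1.554
```

Emit:
step_arm(
  moves=[
    [[0, -0.1, 0.1], [7, 0, 0], 0],
    [[0, -0.1, 0.1], [14, 0, 0], 0],
    [[2, -0.1, 0.1], [21, 0, 0], 0],
    [[5, -0.1, 0.1], [24.4, 0, 0], 0],
    [[8, -0.1, 0.1], [24.4, 0, 0], 0],
    [[10, -0.1, 0.1], [24.4, 0, 0], 0],
    [[10.8, -0.1, 0.1], [24.4, 0, 0], 0],
    [[10.8, -0.1, 0.1], [24.4, 0, 0], 0.42],
    [[10.8, -0.1, 0.1], [24.4, 0, 0], 0.42],
    [[10.8, -0.1, 0.1], [24.4, 0, 0], 0.42],
  ],
)

```text
t: 13.37
tool_pos: [0.414, -0.3534, 0.0325]
tool_rot: [1.201, 1.224, -1.191]
contact_force: [-0.2, 0.6, -0.8]
opening: 0.0357
```

Emit:
step_arm(
  moves=[
    [[0, 0, 0], [0, 0, 0], 0.42],
    [[-2, 0, 0], [0, 0, 0], 0.42],
    [[-5, 0, 0], [0, 0, 0], 0.42],
    [[-8, 0, 0], [0, 0, 0], 0.42],
    [[-12, 0, 0], [0, 0, 0], 0.7],
    [[-14, 0, 0], [0, 0, 0], 0.7],
    [[-14, 0, 0], [0, 0, 0], 0.7],
    [[-14, 0, 0], [0, 0, 0], 0.7],
    [[-14, 0, 0], [0, 0, 0], 0.7],
    [[-14, 0, 0], [0, 0, 0], 0.7],
  ],
)

```text
t: 14.2
tool_pos: [0.4132, -0.3534, 0.1704]
tool_rot: [1.202, 1.227, -1.191]
contact_force: [-0.1, -1.4, 0.1]
opening: 0.0596
```

Run:
```python
from g import *
from station import cams,finder
st()
T=cams.get_image("top");S=cams.get_image("scene")
for n in("top","scene"):
  print([(r["at"],round(r["conf"],2)) for r in finder.tip_of(n,"knob_grip")][:3],[(r["at"],round(r["conf"],2)) for r in finder.find_in(n,"knob_grip")][:3])
# knob blob: dark pixels at case
cv2.imwrite("pics/v4.png",np.hstack([cv2.resize(T["pixels"][110:270,390:510],(420,560),interpolation=cv2.INTER_CUBIC),cv2.resize(S["pixels"][190:270,165:220],(378,560),interpolation=cv2.INTER_CUBIC)]))
for dx in (-.01,0,.01): print(dx,fit([T],CASE,[.615+dx,-.24,-.035],search=4),fit([S],CASE,[.62+dx,-.24,-.035],search=4))
go(.617,-.2395,.17,np.pi/2)
```

```text
t 14.2 pos [ 0.4132 -0.3534  0.1704] psi -1.552 q [-0.85 -0.08  1.87  0.01  1.35  0.7 ] F [-0.1 -1.4  0.1] open 0.0596
[([420.8, 143.8], 0.73)] [([418.4, 144.9], 0.52)]
[([200.5, 237.2], 0.44)] [([201.6, 237.9], 0.75)]
-0.01 (array([ 0.60215396, -0.23221712,  0.007304  ]), np.float64(0.5024245727477948), 99) (array([ 0.62178246, -0.22980088,  0.05223472]), np.float64(0.5984707855556297), 98)
0 (array([ 0.61990876, -0.23424979, -0.01093991]), np.float64(0.26004835254118674), 100) (array([ 0.62170006, -0.23051739,  0.06304992]), np.float64(0.7278887222200134), 98)
0.01 (array([ 0.61996617, -0.23281307, -0.00498147]), np.float64(0.04315328991452429), 99) (array([ 0.62124573, -0.22723701, -0.04498889]), np.float64(0.5043279406491787), 95)
shift cm [  0.27  20.55 -11.08] turn deg [ 1.1 -0.5  0. ] psi -1.571
```

View pics/v4.png

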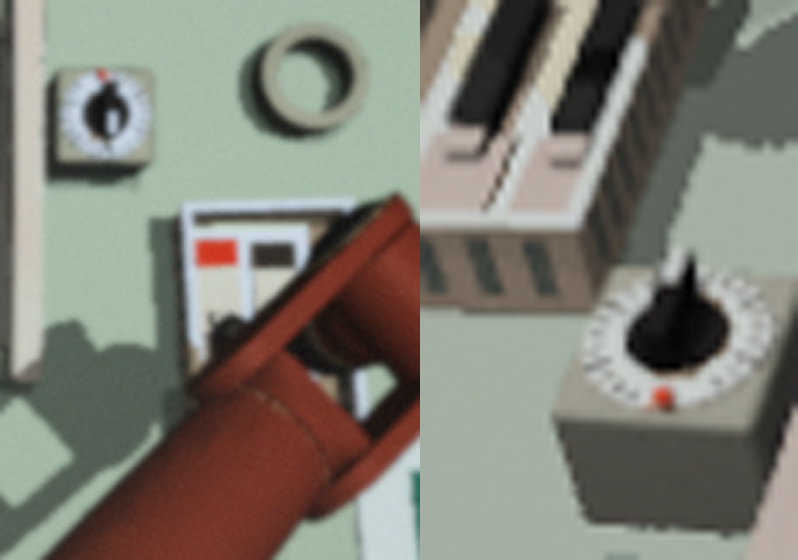

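Both knives lie side by side in the basket, with the red tip at crop (215,253) and the black tip at (272,255). The knob's pointer still faces the robot.

Run:
```python
from g import *
from station import cams
T=cams.get_image("top");S=cams.get_image("scene")
for im,u,r,w in((T,(420.3,143.1),(418.9,131.4),(420.8,143.8)),(S,(202.4,238.1),(200.4,246.9),(200.5,237.3))):
    print("dial",unproj(im,u,.068),"red",unproj(im,r,.068),"wing",unproj(im,w,.086))
# ellipse fit of white dial + knob silhouettes
    x0,y0=int(u[0])-25,int(u[1])-25; c=im["pixels"][y0:y0+50,x0:x0+50]
    hsv=cv2.cvtColor(c,cv2.COLOR_BGR2HSV); m=((hsv[...,2]>170)&(hsv[...,1]<45)).astype(np.uint8)
    cs,_=cv2.findContours(m,cv2.RETR_EXTERNAL,cv2.CHAIN_APPROX_NONE)
    for q in sorted(cs,key=cv2.contourArea)[-2:]:
        if len(q)>5:
            e=cv2.fitEllipse(cv2.convexHull(q)); print(e,unproj(im,(e[0][0]+x0,e[0][1]+y0),.07))
```

```text
dial [ 0.61650335 -0.24477221  0.068     ] red [ 0.65241081 -0.24178169  0.068     ] wing [ 0.61032703 -0.24242718  0.086     ]Traceback (most recent call last):
  File "<stdin>", line 12, in <module>
cv2.error: OpenCV(4.12.0) /io/opencv/modules/imgproc/src/shapedescr.cpp:361: error: (-201:Incorrect size of input array) There should be at least 5 points to fit the ellipse in function 'fitEllipseNoDirect'
```

Run:
```python
from g import *
o=go(.618,-.244,.17,-1.40); o=go(.618,-.244,.09,-1.40,o)
```

```text
shift cm [  0.31  20.62 -10.65] turn deg [-8.7 -0.5 -0. ] psi -1.4
shift cm [ 8. -0. -0.] turn deg [ 0.  0. -0.] psi -1.4
```

Emit:
step_arm(
  moves=[
    [[0.3, 20.6, -10.6], [-8.7, -0.5, 0], 0.5],
    [[0.3, 20.6, -10.6], [-8.7, -0.5, 0], 0.5],
    [[0.3, 20.6, -10.6], [-8.7, -0.5, 0], 0.5],
    [[0.3, 20.6, -10.6], [-8.7, -0.5, 0], 0.5],
    [[0.3, 20.6, -10.6], [-8.7, -0.5, 0], 0.5],
    [[0.3, 20.6, -10.6], [-8.7, -0.5, 0], 0.5],
    [[0.3, 20.6, -10.6], [-8.7, -0.5, 0], 0.5],
    [[0.3, 20.6, -10.6], [-8.7, -0.5, 0], 0.5],
    [[0.3, 20.6, -10.6], [-8.7, -0.5, 0], 0.5],
    [[0.3, 20.6, -10.6], [-8.7, -0.5, 0], 0.5],
  ],
)

```text
t: 15.43
tool_pos: [0.6167, -0.2453, 0.1699]
tool_rot: [1.083, 1.284, -1.084]
contact_force: [-0.2, 1.3, -0.4]
opening: 0.0425
```

Emit:
step_arm(
  grip_force=25,
  moves=[
    [[2, 0, 0], [0, 0, 0], 0.5],
    [[5, 0, 0], [0, 0, 0], 0.5],
    [[7, 0, 0], [0, 0, 0], 0.5],
    [[8, 0, 0], [0, 0, 0], 0.5],
    [[8, 0, 0], [0, 0, 0], 0.5],
    [[8, 0, 0], [0, 0, 0], 0],
    [[8, 0, 0], [0, 0, 0], 0],
    [[8, 0, 0], [0, 0, 0], 0],
    [[8, 0, 0], [0, 0, 0], 0],
    [[8, 0, 0], [0, 0, 0], 0],
  ],
)

```text
t: 16.27
tool_pos: [0.6154, -0.2435, 0.0918]
tool_rot: [1.085, 1.29, -1.084]
contact_force: [-9.2, 8.5, 11.5]
opening: 0.0115
```

Run:
```python
from g import *
st()
```

```text
t 16.3 pos [ 0.6154 -0.2435  0.0918] psi -1.402 q [-0.49  0.28  1.64  0.    1.24  0.91] F [-9.2  8.5 11.5] open 0.0115
```

Emit:
step_arm(
  moves=[
    [[0, 0, 0], [-7, 0, 0], 0],
    [[0, 0, 0], [-14, 0, 0], 0],
    [[0, 0, 0], [-21, 0, 0], 0],
    [[0, 0, 0], [-28, 0, 0], 0],
    [[0, 0, 0], [-35, 0, 0], 0],
    [[0, 0, 0], [-42, 0, 0], 0],
    [[0, 0, 0], [-49, 0, 0], 0],
    [[0, 0, 0], [-56, 0, 0], 0],
    [[0, 0, 0], [-60, 0, 0], 0],
    [[0, 0, 0], [-60, 0, 0], 0],
  ],
)

```text
t: 17.1
tool_pos: [0.6177, -0.2463, 0.092]
tool_rot: [0.276, 1.548, -0.278]
contact_force: [11.9, -7.7, -10.1]
opening: 0.0112
```

Run:
```python
from g import *
st();print(ctrl.get_obs()["wrist_torque"])
```

```text
t 17.1 pos [ 0.6177 -0.2463  0.092 ] psi -0.353 q [-0.49  0.28  1.63  0.    1.23 -0.14] F [ 11.9  -7.7 -10.1] open 0.0112
[-1.26900277 -1.8005496  -0.02765537]
```

Emit:
step_arm(
  moves=[
    [[0, 0, 0], [-7, 0, 0], 0],
    [[0, 0, 0], [-14, 0, 0], 0],
    [[0, 0, 0], [-21, 0, 0], 0],
    [[0, 0, 0], [-28, 0, 0], 0],
    [[0, 0, 0], [-35, 0, 0], 0],
    [[0, 0, 0], [-42, 0, 0], 0],
    [[0, 0, 0], [-49, 0, 0], 0],
    [[0, 0, 0], [-56, 0, 0], 0],
    [[0, 0, 0], [-60, 0, 0], 0],
    [[0, 0, 0], [-60, 0, 0], 0],
  ],
)

```text
t: 17.93
tool_pos: [0.6215, -0.2458, 0.0921]
tool_rot: [-0.549, 1.487, 0.538]
contact_force: [17.7, 1.1, -11.1]
opening: 0.0114
```

Run:
```python
from g import *
st();print(ctrl.get_obs()["wrist_torque"])
```

```text
t 17.9 pos [ 0.6215 -0.2458  0.0921] psi 0.696 q [-0.49  0.28  1.63  0.01  1.22 -1.19] F [ 17.7   1.1 -11.1] open 0.0114
[ 0.23937083 -2.4741663  -0.03476241]
```

Emit:
step_arm(
  moves=[
    [[0, -0.1, 0.1], [-7, 0, 0], 0],
    [[0, -0.2, 0.2], [-14, 0, 0], 0],
    [[0, -0.2, 0.2], [-21, 0, 0], 0],
    [[0, -0.2, 0.2], [-28, 0, 0], 0],
    [[0, -0.2, 0.2], [-35, 0, 0], 0],
    [[0, -0.2, 0.2], [-40, 0, 0], 0],
    [[0, -0.2, 0.2], [-44, 0, 0], 0],
    [[0, -0.2, 0.2], [-44, 0, 0], 0],
    [[0, -0.2, 0.2], [-44, 0, 0], 0],
    [[0, -0.2, 0.2], [-44, 0, 0], 0],
  ],
)

```text
t: 18.77
tool_pos: [0.6232, -0.2433, 0.0919]
tool_rot: [-1.133, 1.245, 1.123]
contact_force: [-1.9, 8.9, 2.5]
opening: 0.0115
```

Run:
```python
from g import *
st();print(ctrl.get_obs()["wrist_torque"])
```

```text
t 18.8 pos [ 0.6232 -0.2433  0.0919] psi 1.464 q [-0.49  0.28  1.63  0.01  1.22 -1.95] F [-1.9  8.9  2.5] open 0.0115
[1.4713401  0.61426581 0.04883703]
```

Emit:
step_arm(
  moves=[
    [[0, 0, 0], [-1, 0, 0], 0],
    [[0, 0, 0], [-2, 0, 0], 0],
    [[0, 0, 0], [-3, 0, 0], 0],
    [[0, 0, 0], [-4, 0, 0], 0],
    [[0, 0, 0], [-4, 0, 0], 0],
    [[0, 0, 0], [-4, 0, 0], 0],
    [[0, 0, 0], [-4, 0, 0], 0],
    [[0, 0, 0], [-4, 0, 0], 0],
    [[0, 0, 0], [-4, 0, 0], 0],
    [[0, 0, 0], [-4, 0, 0], 0],
  ],
)

```text
t: 19.6
tool_pos: [0.6232, -0.243, 0.092]
tool_rot: [-1.184, 1.213, 1.175]
contact_force: [1.0, 4.4, -0.1]
opening: 0.0111
```

Run:
```python
from g import *
st();print(ctrl.get_obs()["wrist_torque"])
```

```text
t 19.6 pos [ 0.6232 -0.243   0.092 ] psi 1.534 q [-0.49  0.28  1.63  0.01  1.22 -2.02] F [ 1.   4.4 -0.1] open 0.0111
[0.70328397 0.01113603 0.03541637]
```

Emit:
step_arm(
  moves=[
    [[0, 0, 0], [-1, 0, 0], 0],
    [[0, 0, 0], [-2, 0, 0], 0],
    [[0, 0, 0], [-3, 0, 0], 0],
    [[0, 0, 0], [-4, 0, 0], 0],
    [[0, 0, 0], [-4, 0, 0], 0],
    [[0, 0, 0], [-4, 0, 0], 0],
    [[0, 0, 0], [-4, 0, 0], 0],
    [[0, 0, 0], [-4, 0, 0], 0],
    [[0, 0, 0], [-4, 0, 0], 0],
    [[0, 0, 0], [-4, 0, 0], 0],
  ],
)

```text
t: 20.43
tool_pos: [0.6232, -0.2429, 0.092]
tool_rot: [-1.235, 1.18, 1.225]
contact_force: [1.7, 5.5, 0.1]
opening: 0.0117
```

Run:
```python
from g import *
st();print(ctrl.get_obs()["wrist_torque"])
```

```text
t 20.4 pos [ 0.6232 -0.2429  0.092 ] psi 1.602 q [-0.49  0.28  1.63  0.01  1.22 -2.09] F [1.7 5.5 0.1] open 0.0117
[ 0.76189437 -0.0365896  -0.99228846]
```

Emit:
step_arm(
  moves=[
    [[0, 0, 0], [-1, 0, 0], 0],
    [[0, 0, 0], [-2, 0, 0], 0],
    [[0, 0, 0], [-3, 0, 0], 0],
    [[0, 0, 0], [-4, 0, 0], 0],
    [[0, 0, 0], [-4, 0, 0], 0],
    [[0, 0, 0], [-4, 0, 0], 0],
    [[0, 0, 0], [-4, 0, 0], 0],
    [[0, 0, 0], [-4, 0, 0], 0],
    [[0, 0, 0], [-4, 0, 0], 0],
    [[0, 0, 0], [-4, 0, 0], 0],
  ],
)

```text
t: 21.27
tool_pos: [0.6232, -0.2428, 0.0921]
tool_rot: [-1.284, 1.146, 1.274]
contact_force: [0.9, 5.1, 0.5]
opening: 0.0117
```

Run:
```python
from g import *
st();print(ctrl.get_obs()["wrist_torque"])
```

```text
t 21.3 pos [ 0.6232 -0.2428  0.0921] psi 1.67 q [-0.49  0.28  1.63  0.01  1.22 -2.16] F [0.9 5.1 0.5] open 0.0117
[ 7.86171643e-01 -9.93941469e-04 -1.86967017e+00]
```

Emit:
step_arm(
  moves=[
    [[0, 0, 0], [0, 0, 0], 0.4],
    [[0, 0, 0], [0, 0, 0], 0.4],
    [[0, 0, 0], [0, 0, 0], 0.4],
    [[0, 0, 0], [0, 0, 0], 0.4],
    [[-2, 0, 0], [0, 0, 0], 0.4],
    [[-5, 0, 0], [0, 0, 0], 0.4],
    [[-8, 0, 0], [0, 0, 0], 0.4],
    [[-12, 0, 0], [0, 0, 0], 0.4],
    [[-12, -10, 10], [0, 0, 0], 0.4],
    [[-12, -10, 10], [0, 0, 0], 0.4],
  ],
)

```text
t: 22.1
tool_pos: [0.6761, -0.1814, 0.2189]
tool_rot: [-1.289, 1.145, 1.264]
contact_force: [0.6, -0.2, -0.2]
opening: 0.0343
```

```bash
cat > m.py <<'E'
from g import *
from station import cams
def measure(b=None,lo=None,sh=None,press=True,cs=("top","scene")):
    ims=[cams.get_image(c) for c in cs]
    def best(n,seg,i):
        r=[fit([m],seg,i) for m in ims]+[fit(ims,seg,i)]
        for q in r: print(n,np.round(q[0],4),round(float(q[1]),2),q[2])
        return [q[0] for q in r]
    P=best("press",PRESS,PR) if press else None
    def rel(n,seg,i):
        if i is None: return
        r=best(n,seg,i)
        for p,o in zip(P or [PR]*3,r):
            d=o-p; c,s=np.cos(p[2]),np.sin(p[2]); print("   in press",np.round([c*d[0]+s*d[1],-s*d[0]+c*d[1],d[2]],4))
    rel("block",BLOCK,b);rel("long",LONG,lo);rel("short",SHORT,sh)
    return ims
E
python3 - <<'E'
from m import *
st()
T,S=measure([.6013,-.045,-.157],[.4928,.3443,-1.446],[.616,.334,-1.5285])
cv2.imwrite("pics/v5.png",cv2.resize(T["pixels"][80:240,190:450],(780,480),interpolation=cv2.INTER_CUBIC))
p=pw(-.05,-.072); go(*p,.15,PR[2]+np.pi/2)
E
```

```text
t 22.1 pos [ 0.6761 -0.1814  0.2189] psi 1.667 q [-0.37  0.23  1.47  0.01  1.43 -2.04] F [ 0.6 -0.2 -0.2] open 0.0343
press [ 0.5532  0.028  -0.0316] 0.21 63
press [ 0.5582  0.0284 -0.0384] 0.49 100
press [ 0.5551  0.0283 -0.0352] 0.5 163
block [ 0.6006 -0.0432 -0.1917] 0.74 100
block [ 0.6021 -0.0482 -0.1686] 0.5 100
block [ 0.6015 -0.0465 -0.1619] 0.51 200
   in press [ 0.0496 -0.0697 -0.1601]
   in press [ 0.0468 -0.0748 -0.1302]
   in press [ 0.049  -0.0732 -0.1267]
long [ 0.4927  0.3443 -1.4462] 0.02 100
long [ 0.5092  0.2281 -1.471 ] 0.0 1
long [ 0.4928  0.3443 -1.4453] 0.25 150
   in press [-0.0705  0.3142 -1.4146]
   in press [-0.0566  0.1977 -1.4326]
   in press [-0.0734  0.3136 -1.4102]
short [ 0.616   0.3334 -1.5385] 0.02 100
short [ 0.6162  0.3345 -1.5194] 0.01 100
short [ 0.616   0.3342 -1.5278] 0.0 200
   in press [ 0.0532  0.3073 -1.5069]
   in press [ 0.0462  0.3081 -1.481 ]
   in press [ 0.0501  0.3079 -1.4926]
shift cm [ 6.27 16.04 15.11] turn deg [8.  0.3 1. ] psi 1.536
```

View pics/v5.png

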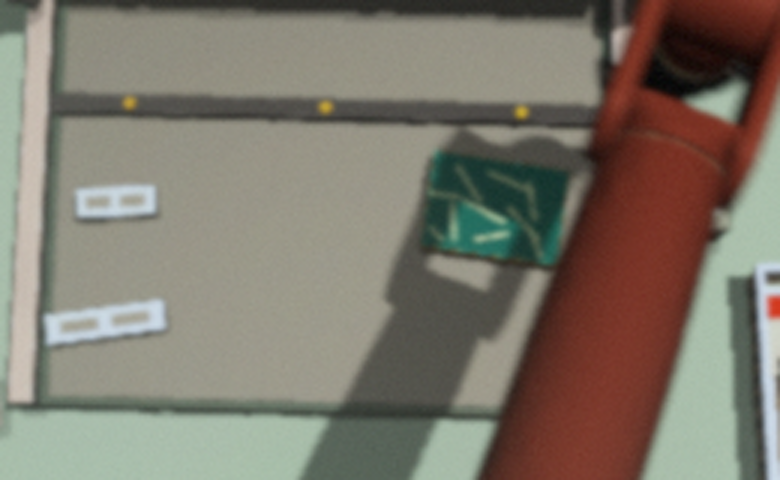

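The block (top crop (505,210)) and both bars ((115,202) and (105,322)) have not moved. Next I push the block from its near side.

Emit:
step_arm(
  moves=[
    [[6, 16, 15], [8, 0, 1], 1],
    [[6, 16, 15], [8, 0, 1], 1],
    [[6, 16, 15], [8, 0, 1], 1],
    [[6, 16, 15], [8, 0, 1], 1],
    [[6, 16, 15], [8, 0, 1], 1],
    [[6, 16, 15], [8, 0, 1], 1],
    [[6, 16, 15], [8, 0, 1], 1],
    [[6, 16, 15], [8, 0, 1], 1],
    [[6, 16, 15], [8, 0, 1], 1],
    [[6, 16, 15], [8, 0, 1], 1],
  ],
)

```text
t: 23.03
tool_pos: [0.5046, -0.0438, 0.1537]
tool_rot: [-1.18, 1.221, 1.185]
contact_force: [-0.6, 0.3, -0.0]
opening: 0.0852
```

Run:
```python
from g import *
st()
p=pw(-.048,-.072); o=go(*p,.050,PR[2]+np.pi/2)
p=pw(.02,-.072); o=go(*p,.050,PR[2]+np.pi/2,o)
```

```text
t 23.0 pos [ 0.5046 -0.0438  0.1537] psi 1.536 q [-0.24 -0.16  1.98  0.01  1.32 -1.77] F [-0.6  0.3 -0. ] open 0.0852
shift cm [10.38 -0.    0.15] turn deg [0.  0.3 0.1] psi 1.536
shift cm [ 0.  -6.8  0. ] turn deg [0. 0. 0.] psi 1.536
```

Emit:
step_arm(
  moves=[
    [[4, 0, 0.1], [0, 0, 0], 1],
    [[8, 0, 0.1], [0, 0, 0], 1],
    [[9.5, 0, 0.1], [0, 0, 0], 1],
    [[10.4, 0, 0.1], [0, 0, 0], 1],
    [[10.4, 0, 0.1], [0, 0, 0], 1],
    [[10.4, 0, 0.1], [0, 0, 0], 1],
    [[10.4, -0.5, 0.1], [0, 0, 0], 1],
    [[10.4, -1, 0.1], [0, 0, 0], 1],
    [[10.4, -1.5, 0.1], [0, 0, 0], 1],
    [[10.4, -2, 0.1], [0, 0, 0], 1],
  ],
)

```text
t: 23.87
tool_pos: [0.5264, -0.0432, 0.0511]
tool_rot: [-1.182, 1.219, 1.183]
contact_force: [0.5, -0.3, -0.3]
opening: 0.0853
```

Emit:
step_arm(
  moves=[
    [[0, -0.4, 0], [0, 0, 0], 1],
    [[0, -0.8, 0], [0, 0, 0], 1],
    [[0, -1.2, 0], [0, 0, 0], 1],
    [[0, -1.6, 0], [0, 0, 0], 1],
    [[0, -2, 0], [0, 0, 0], 1],
    [[0, -2.4, 0], [0, 0, 0], 1],
    [[0, -2.8, 0], [0, 0, 0], 1],
    [[0, -3.2, 0], [0, 0, 0], 1],
    [[0, -3.5, 0], [0, 0, 0], 1],
    [[0, -3.5, 0], [0, 0, 0], 1],
  ],
)

```text
t: 24.7
tool_pos: [0.5621, -0.0444, 0.0512]
tool_rot: [-1.182, 1.218, 1.182]
contact_force: [-0.8, 0.5, 0.0]
opening: 0.0852
```

Run:
```python
from g import *
st()
p=pw(.029,-.072); o=go(*p,.050,PR[2]+np.pi/2)
```

```text
t 24.7 pos [ 0.5621 -0.0444  0.0512] psi 1.536 q [-0.21  0.11  1.9   0.01  1.12 -1.75] F [-0.8  0.5  0. ] open 0.0852
shift cm [ 0.13 -1.96  0.06] turn deg [0.  0.3 0.3] psi 1.536
```

Emit:
step_arm(
  moves=[
    [[0, -0.3, 0], [0, 0, 0], 1],
    [[0, -0.6, 0], [0, 0, 0], 1],
    [[0, -0.9, 0], [0, 0, 0], 1],
    [[0, -1.2, 0], [0, 0, 0], 1],
    [[0, -1.4, 0], [0, 0, 0], 1],
    [[0, -1.5, 0], [0, 0, 0], 1],
    [[0, -1.6, 0], [0, 0, 0], 1],
    [[0, -1.7, 0], [0, 0, 0], 1],
    [[0, -1.7, 0], [0, 0, 0], 1],
    [[0, -1.7, 0], [0, 0, 0], 1],
  ],
)

```text
t: 25.53
tool_pos: [0.5793, -0.045, 0.0513]
tool_rot: [-1.183, 1.218, 1.182]
contact_force: [-0.6, -0.8, -0.9]
opening: 0.0854
```

Emit:
step_arm(
  moves=[
    [[0, -0.1, 0], [0, 0, 0], 1],
    [[0, -0.1, 0], [0, 0, 0], 1],
    [[0, -0.2, 0], [0, 0, 0], 1],
    [[0, -0.2, 0], [0, 0, 0], 1],
    [[0, -0.3, 0], [0, 0, 0], 1],
    [[0, -0.3, 0], [0, 0, 0], 1],
    [[0, -0.3, 0], [0, 0, 0], 1],
    [[0, -0.3, 0], [0, 0, 0], 1],
    [[0, -0.3, 0], [0, 0, 0], 1],
    [[0, -0.3, 0], [0, 0, 0], 1],
  ],
)

```text
t: 26.37
tool_pos: [0.5825, -0.0451, 0.0515]
tool_rot: [-1.183, 1.218, 1.181]
contact_force: [-0.7, -0.0, -0.7]
opening: 0.0855
```

Run:
```python
from m import *
st()
T,S=measure([.64,-.048,-.04],press=False,cs=("top","scene"))
cv2.imwrite("pics/v6.png",np.vstack([cv2.resize(S["pixels"][190:290,190:350],(640,400),interpolation=cv2.INTER_CUBIC)]))
```

```text
t 26.4 pos [ 0.5825 -0.0451  0.0515] psi 1.536 q [-0.21  0.16  1.85  0.01  1.13 -1.75] F [-0.7 -0.  -0.7] open 0.0855
block [ 0.6568 -0.0481 -0.2011] 0.71 92
block [ 0.6398 -0.0413 -0.0325] 0.49 100
block [ 0.6403 -0.0415 -0.0253] 1.02 176
   in press [ 0.1041 -0.073  -0.166 ]
   in press [ 0.0869 -0.0668  0.0026]
   in press [ 0.0875 -0.067   0.0098]
```

View pics/v6.png

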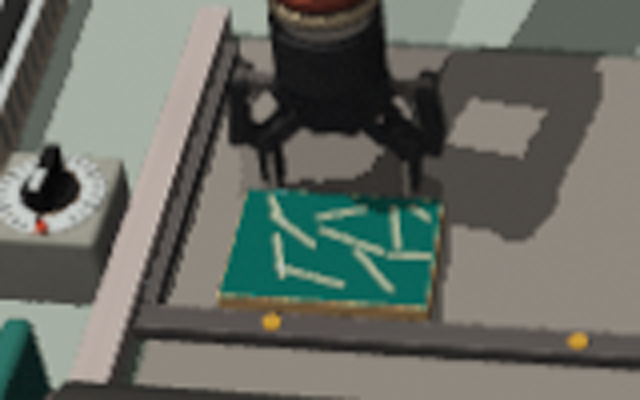

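Emit:
step_arm(
  moves=[
    [[0, -0.1, 0], [0, 0, 0], 1],
    [[0, -0.1, 0], [0, 0, 0], 1],
    [[0, -0.2, 0], [0, 0, 0], 1],
    [[0, -0.2, 0], [0, 0, 0], 1],
    [[0, -0.3, 0], [0, 0, 0], 1],
    [[0, -0.3, 0], [0, 0, 0], 1],
    [[0, -0.4, 0], [0, 0, 0], 1],
    [[0, -0.4, 0], [0, 0, 0], 1],
    [[0, -0.4, 0], [0, 0, 0], 1],
    [[0, -0.4, 0], [0, 0, 0], 1],
  ],
)

```text
t: 27.3
tool_pos: [0.5854, -0.0452, 0.0514]
tool_rot: [-1.181, 1.22, 1.184]
contact_force: [-7.3, 0.4, 3.5]
opening: 0.0854
```

Emit:
step_arm(
  moves=[
    [[0, -0.1, 0], [0, 0, 0], 1],
    [[0, -0.1, 0], [0, 0, 0], 1],
    [[0, -0.2, 0], [0, 0, 0], 1],
    [[0, -0.2, 0], [0, 0, 0], 1],
    [[0, -0.2, 0], [0, 0, 0], 1],
    [[0, -0.2, 0], [0, 0, 0], 1],
    [[0, -0.2, 0], [0, 0, 0], 1],
    [[0, -0.2, 0], [0, 0, 0], 1],
    [[0, -0.2, 0], [0, 0, 0], 1],
    [[0, -0.2, 0], [0, 0, 0], 1],
  ],
)

```text
t: 28.13
tool_pos: [0.5854, -0.0452, 0.0513]
tool_rot: [-1.179, 1.224, 1.188]
contact_force: [-11.2, 0.7, 6.6]
opening: 0.0856
```

Emit:
step_arm(
  moves=[
    [[0, 0.5, 0], [0, 0, 0], 1],
    [[0, 1.5, 0], [0, 0, 0], 1],
    [[-3, 2, 0], [0, 0, 0], 0.55],
    [[-6, 2, 0], [0, 0, 0], 0.55],
    [[-10, 2, 0], [0, 0, 0], 0.55],
    [[-10, -2, 4], [7, 0, 0], 0.55],
    [[-10, -4, 7], [14, 0, 0], 0.55],
    [[-10, -6, 10], [21, 0, 0], 0.55],
    [[-10, -6, 11], [28, 0, 0], 0.55],
    [[-10, -6, 11], [35, 0, 0], 0.55],
  ],
)

```text
t: 28.97
tool_pos: [0.6507, 0.0655, 0.152]
tool_rot: [-0.715, 1.446, 0.725]
contact_force: [-0.4, -1.0, -0.7]
opening: 0.0471
```

Run:
```python
from m import *
st()
measure([.64,-.045,-.035],press=False)
p=pw(.083,.045); o=go(*p,.10,PR[2]);
```

```text
t 29.0 pos [0.6507 0.0655 0.152 ] psi 0.923 q [-0.02  0.19  1.62  0.01  1.32 -0.94] F [-0.4 -1.  -0.7] open 0.0471
block [ 0.6348 -0.0456  0.089 ] 1.1 86
block [ 0.6437 -0.0417 -0.0223] 0.49 100
block [ 0.6428 -0.0421 -0.0196] 0.49 176
   in press [ 0.0821 -0.0713  0.1241]
   in press [ 0.0908 -0.0671  0.0128]
   in press [ 0.0899 -0.0675  0.0155]
shift cm [ 5.17  1.21 -0.02] turn deg [55.1  0.  -0.3] psi -0.035
```

Emit:
step_arm(
  moves=[
    [[5.2, 1.2, 0], [7, 0, 0], 0.55],
    [[5.2, 1.2, 0], [14, 0, 0], 0.55],
    [[5.2, 1.2, 0], [21, 0, 0], 0.55],
    [[5.2, 1.2, 0], [28, 0, 0], 0.55],
    [[5.2, 1.2, 0], [35, 0, 0], 0.55],
    [[5.2, 1.2, 0], [42, 0, 0], 0.55],
    [[5.2, 1.2, 0], [49, 0, 0], 0.55],
    [[5.2, 1.2, 0], [55.1, 0, 0], 0.55],
    [[5.2, 1.2, 0], [55.1, 0, 0], 0.55],
    [[5.2, 1.2, 0], [55.1, 0, 0], 0.55],
  ],
)

```text
t: 29.9
tool_pos: [0.6398, 0.07, 0.0999]
tool_rot: [0.028, 1.572, -0.02]
contact_force: [0.6, -0.3, -0.4]
opening: 0.0468
```

Run:
```python
from g import *
st()
p=pw(.083,.045); o=go(*p,.051,PR[2]);p=pw(.083,-.02); o=go(*p,.051,PR[2],o)
```

```text
t 29.9 pos [0.6398 0.07   0.0999] psi -0.03 q [-0.01  0.23  1.68  0.01  1.24  0.02] F [ 0.6 -0.3 -0.4] open 0.0468
shift cm [4.89 0.03 0.  ] turn deg [ 0.3 -0.1 -0.3] psi -0.035
shift cm [-0.  -6.5 -0. ] turn deg [ 0.  0. -0.] psi -0.035
```

Emit:
step_arm(
  moves=[
    [[2, 0, 0], [0.3, 0, 0], 0.55],
    [[4, 0, 0], [0.3, 0, 0], 0.55],
    [[4.9, 0, 0], [0.3, 0, 0], 0.55],
    [[4.9, 0, 0], [0.3, 0, 0], 0.55],
    [[4.9, 0, 0], [0.3, 0, 0], 0.55],
    [[4.9, -0.6, 0], [0.3, 0, 0], 0.55],
    [[4.9, -1.2, 0], [0.3, 0, 0], 0.55],
    [[4.9, -1.8, 0], [0.3, 0, 0], 0.55],
    [[4.9, -2.4, 0], [0.3, 0, 0], 0.55],
    [[4.9, -3, 0], [0.3, 0, 0], 0.55],
  ],
)

```text
t: 30.73
tool_pos: [0.6392, 0.0394, 0.0514]
tool_rot: [0.032, 1.571, -0.024]
contact_force: [0.0, 0.1, 0.4]
opening: 0.0471
```

Emit:
step_arm(
  moves=[
    [[0, -0.4, 0], [0, 0, 0], 0.55],
    [[0, -0.8, 0], [0, 0, 0], 0.55],
    [[0, -1.2, 0], [0, 0, 0], 0.55],
    [[0, -1.6, 0], [0, 0, 0], 0.55],
    [[0, -2, 0], [0, 0, 0], 0.55],
    [[0, -2.4, 0], [0, 0, 0], 0.55],
    [[0, -2.8, 0], [0, 0, 0], 0.55],
    [[0, -3.2, 0], [0, 0, 0], 0.55],
    [[0, -3.4, 0], [0, 0, 0], 0.55],
    [[0, -3.4, 0], [0, 0, 0], 0.55],
  ],
)

```text
t: 31.57
tool_pos: [0.6381, 0.0049, 0.0514]
tool_rot: [0.032, 1.571, -0.025]
contact_force: [-0.5, 2.4, 2.6]
opening: 0.0468
```

Run:
```python
from m import *
st()
measure([.64,-.065,-.035],press=False)
p=pw(.083,-.029); o=go(*p,.051,PR[2])
```

```text
t 31.6 pos [0.6381 0.0049 0.0514] psi -0.036 q [-0.11  0.27  1.72  0.01  1.15 -0.08] F [-0.5  2.4  2.6] open 0.0468
block [ 0.6291 -0.0467  0.1175] 0.77 64
block [ 0.6427 -0.0766 -0.0334] 0.28 100
block [ 0.6414 -0.078  -0.0311] 0.5 163
   in press [ 0.0764 -0.0726  0.1526]
   in press [ 0.091  -0.1019  0.0017]
   in press [ 0.0898 -0.1034  0.004 ]
shift cm [ 0.02 -0.84 -0.06] turn deg [-0.   0.  -0.2] psi -0.035
```

Moving well. About 7 mm remains.

Emit:
step_arm(
  moves=[
    [[0, -0.2, 0], [0, 0, 0], 0.55],
    [[0, -0.3, 0], [0, 0, 0], 0.55],
    [[0, -0.4, 0], [0, 0, 0], 0.55],
    [[0, -0.5, 0], [0, 0, 0], 0.55],
    [[0, -0.6, 0], [0, 0, 0], 0.55],
    [[0, -0.6, 0], [0, 0, 0], 0.55],
    [[0, -0.7, 0], [0, 0, 0], 0.55],
    [[0, -0.7, 0], [0, 0, 0], 0.55],
    [[0, -0.7, 0], [0, 0, 0], 0.55],
    [[0, -0.7, 0], [0, 0, 0], 0.55],
  ],
)

```text
t: 32.5
tool_pos: [0.6379, -0.0022, 0.0512]
tool_rot: [0.031, 1.57, -0.025]
contact_force: [-1.0, 2.7, 2.1]
opening: 0.047
```

Emit:
step_arm(
  moves=[
    [[0, -0.1, 0], [0, 0, 0], 0.55],
    [[0, -0.1, 0], [0, 0, 0], 0.55],
    [[0, -0.2, 0], [0, 0, 0], 0.55],
    [[0, -0.2, 0], [0, 0, 0], 0.55],
    [[0, -0.2, 0], [0, 0, 0], 0.55],
    [[0, -0.2, 0], [0, 0, 0], 0.55],
    [[0, -0.2, 0], [0, 0, 0], 0.55],
    [[0, -0.2, 0], [0, 0, 0], 0.55],
    [[0, -0.2, 0], [0, 0, 0], 0.55],
    [[0, -0.2, 0], [0, 0, 0], 0.55],
  ],
)

```text
t: 33.33
tool_pos: [0.6379, -0.0042, 0.0513]
tool_rot: [0.031, 1.57, -0.025]
contact_force: [-1.6, 4.8, 2.9]
opening: 0.0468
```

Emit:
step_arm(
  moves=[
    [[0, -0.1, 0], [0, 0, 0], 0.55],
    [[0, -0.1, 0], [0, 0, 0], 0.55],
    [[0, -0.2, 0], [0, 0, 0], 0.55],
    [[0, -0.2, 0], [0, 0, 0], 0.55],
    [[0, -0.3, 0], [0, 0, 0], 0.55],
    [[0, -0.3, 0], [0, 0, 0], 0.55],
    [[0, -0.3, 0], [0, 0, 0], 0.55],
    [[0, -0.3, 0], [0, 0, 0], 0.55],
    [[0, -0.3, 0], [0, 0, 0], 0.55],
    [[0, -0.3, 0], [0, 0, 0], 0.55],
  ],
)

```text
t: 34.17
tool_pos: [0.6378, -0.0044, 0.0513]
tool_rot: [0.035, 1.57, -0.021]
contact_force: [0.4, 12.6, 3.1]
opening: 0.0473
```

Run:
```python
from m import *
st()
measure([.64,-.078,-.035],press=False,cs=("scene",))
```

```text
t 34.2 pos [ 0.6378 -0.0044  0.0513] psi -0.036 q [-0.13  0.27  1.72  0.01  1.15 -0.1 ] F [ 0.4 12.6  3.1] open 0.0473
block [ 0.6421 -0.0973 -0.0239] 0.26 100
block [ 0.6421 -0.0973 -0.0239] 0.26 100
   in press [ 0.0912 -0.1227  0.0112]
   in press [ 0.0912 -0.1227  0.0112]
```

Run:
```python
from g import *
go(.616,.3342,.15,.043)
```

```text
shift cm [-9.57 33.85 -3.39] turn deg [-4.5  0.  -0.5] psi 0.043
```

Emit:
step_arm(
  moves=[
    [[0, 1, 0], [0, 0, 0], 0.55],
    [[-1, 2, 0], [0, 0, 0], 0.55],
    [[-4, 3, 0], [0, 0, 0], 0.55],
    [[-7.5, 4.5, 0], [0, 0, 0], 0.6],
    [[-9.6, 8, 0], [0, 0, 0], 0.6],
    [[-9.6, 34, -3.4], [-4.5, 0, 0], 0.7],
    [[-9.6, 34, -3.4], [-4.5, 0, 0], 0.7],
    [[-9.6, 34, -3.4], [-4.5, 0, 0], 0.7],
    [[-9.6, 34, -3.4], [-4.5, 0, 0], 0.7],
    [[-9.6, 34, -3.4], [-4.5, 0, 0], 0.7],
  ],
)

```text
t: 35.05
tool_pos: [0.6208, 0.2837, 0.1506]
tool_rot: [-0.027, 1.568, 0.039]
contact_force: [-0.1, -0.3, 0.3]
opening: 0.0601
```

Run:
```python
from m import *
st()
T,S=measure([.64,-.078,-.035],[.4928,.3443,-1.446],[.616,.334,-1.5285])
cv2.imwrite("pics/v7.png",np.vstack([cv2.resize(T["pixels"][110:180,330:430],(600,420),interpolation=cv2.INTER_CUBIC)]))
go(.616,.3342,.05,.043)
```

```text
t 35.0 pos [0.6208 0.2837 0.1506] psi 0.042 q [0.32 0.25 1.56 0.01 1.33 0.27] F [-0.1 -0.3  0.3] open 0.0601
press [ 0.5515  0.0282 -0.0413] 0.28 93
press [ 0.5558  0.0282 -0.0453] 0.46 100
press [ 0.5533  0.0283 -0.0477] 0.51 195
block [ 0.6376 -0.0946  0.0183] 0.75 100
block [ 0.6419 -0.0936 -0.0339] 0.76 100
block [ 0.6406 -0.0944 -0.0137] 1.0 200
   in press [ 0.0911 -0.1192  0.0596]
   in press [ 0.0915 -0.1178  0.0114]
   in press [ 0.093  -0.1184  0.0341]
long [ 0.4906  0.3443 -1.4603] 0.25 52
long [ 0.7686 -1.4153 -1.4497] 0.53 100
long [ 0.4906  0.3444 -1.4452] 0.49 95
   in press [-0.0738  0.3134 -1.419 ]
   in press [ 0.278  -1.4324 -1.4043]
   in press [-0.0777  0.3128 -1.3975]
short [ 0.6212  0.3243 -1.7022] 0.76 61
short [ 0.6151  0.3345 -1.5239] 0.25 100
short [ 0.6172  0.3345 -1.6107] 0.25 156
   in press [ 0.0575  0.2987 -1.661 ]
   in press [ 0.0453  0.3086 -1.4786]
   in press [ 0.0492  0.3089 -1.563 ]
shift cm [10.11  4.59 -0.19] turn deg [ 0.3  0.1 -0.6] psi 0.043
```

View pics/v7.png

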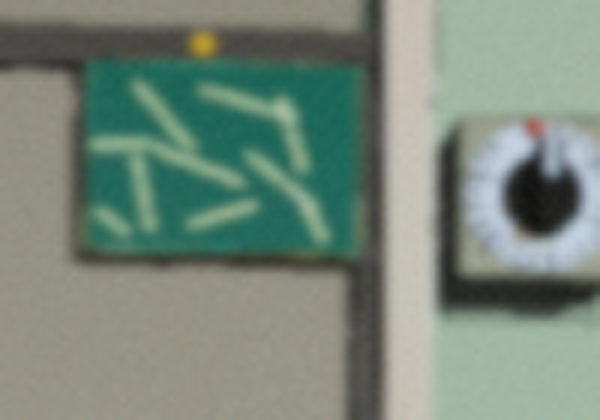

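The block is flush against both gauges, with its corner at crop (362,62). The knob's pointer sits at the red mark (535,125). Next is the short bar.

Emit:
step_arm(
  grip_force=50,
  moves=[
    [[0, 4.6, -0.2], [0, 0, 0], 0.7],
    [[1, 4.6, -0.2], [0, 0, 0], 0.7],
    [[4, 4.6, -0.2], [0, 0, 0], 0.7],
    [[7, 4.6, -0.2], [0, 0, 0], 0.7],
    [[9.5, 4.6, -0.2], [0, 0, 0], 0.7],
    [[10.1, 4.6, -0.2], [0, 0, 0], 0.7],
    [[10.1, 4.6, -0.2], [0, 0, 0], 0.7],
    [[10.1, 4.6, -0.2], [0, 0, 0], 0],
    [[10.1, 4.6, -0.2], [0, 0, 0], 0],
    [[10.1, 4.6, -0.2], [0, 0, 0], 0],
  ],
)

```text
t: 35.98
tool_pos: [0.6179, 0.3348, 0.0537]
tool_rot: [-0.029, 1.563, 0.047]
contact_force: [-0.5, -0.2, -0.9]
opening: 0.0289
```

Emit:
step_arm(
  moves=[
    [[0, 0, 0], [0, 0, 0], 0],
    [[0, 0, 0], [0, 0, 0], 0],
    [[0, 0, 0], [0, 0, 0], 0],
    [[-2, 0, 0], [0, 0, 0], 0],
    [[-5, 0, 0], [0, 0, 0], 0],
    [[-7, 0, 0], [0, 0, 0], 0],
    [[-7, 0, 0], [0, 0, 0], 0],
    [[-7, 0, 0], [0, 0, 0], 0],
    [[-7, 0, 0], [0, 0, 0], 0],
    [[-7, 0, 0], [0, 0, 0], 0],
  ],
)

```text
t: 36.82
tool_pos: [0.6161, 0.3334, 0.121]
tool_rot: [-0.031, 1.567, 0.046]
contact_force: [-0.4, -0.1, -1.6]
opening: 0.0285
```

Run:
```python
from g import *
st()
p=pw(.085,.012); go(*p,.12,1.536)
```

```text
t 36.8 pos [0.6161 0.3334 0.121 ] psi 0.049 q [0.39 0.32 1.53 0.01 1.29 0.34] F [-0.4 -0.1 -1.6] open 0.0285
shift cm [ -0.18 -29.68   1.01] turn deg [-85.2   0.6  -0.3] psi 1.536
```

Emit:
step_arm(
  moves=[
    [[0, -6, 0], [-7, 0, 0], 0],
    [[0, -12, 0], [-14, 0, 0], 0],
    [[0, -18, 0.5], [-21, 0, 0], 0],
    [[0, -24, 0.8], [-28, 0, 0], 0],
    [[0, -29.7, 1], [-35, 0, 0], 0],
    [[0, -29.7, 1], [-42, 0, 0], 0],
    [[0, -29.7, 1], [-49, 0, 0], 0],
    [[0, -29.7, 1], [-56, 0, 0], 0],
    [[0, -29.7, 1], [-63, 0, 0], 0],
    [[0, -29.7, 1], [-70, 0, 0], 0],
  ],
)

```text
t: 37.65
tool_pos: [0.6394, 0.0356, 0.1159]
tool_rot: [-0.98, 1.33, 0.994]
contact_force: [0.0, -0.0, -0.8]
opening: 0.0288
```

Run:
```python
from g import *
st()
p=pw(.085,.012); go(*p,.054,1.536)
```

```text
t 37.6 pos [0.6394 0.0356 0.1159] psi 1.274 q [-0.06  0.2   1.68  0.01  1.26 -1.34] F [ 0.  -0.  -0.8] open 0.0288
shift cm [ 6.19 -0.09  0.16] turn deg [-15.    0.6  -0.1] psi 1.536
```

Emit:
step_arm(
  moves=[
    [[0, 0, 0.1], [-7, 0, 0], 0],
    [[1, 0, 0.1], [-15, 0.6, 0], 0],
    [[3, 0, 0.1], [-15, 0.6, 0], 0],
    [[5, 0, 0.1], [-15, 0.6, 0], 0],
    [[6, 0, 0.1], [-15, 0.6, 0], 0],
    [[6.2, 0, 0.1], [-15, 0.6, 0], 0],
    [[6.2, 0, 0.1], [-15, 0.6, 0], 0],
    [[6.2, 0, 0.1], [-15, 0.6, 0], 0.46],
    [[6.2, 0, 0.1], [-15, 0.6, 0], 0.46],
    [[6.2, 0, 0.1], [-15, 0.6, 0], 0.46],
  ],
)

```text
t: 38.48
tool_pos: [0.6395, 0.0372, 0.0534]
tool_rot: [-1.182, 1.228, 1.185]
contact_force: [-0.6, 0.2, -0.2]
opening: 0.0392
```

Emit:
step_arm(
  moves=[
    [[0, 0, 0], [0, 0, 0], 0.46],
    [[-2, 0, 0], [0, 0, 0], 0.46],
    [[-5, 0, 0], [0, 0, 0], 0.46],
    [[-7, 0, 4.5], [0, 0, 0], 0.46],
    [[-7, 0, 4.5], [7, 0, 0], 0.46],
    [[-7, 0, 4.5], [14, 0, 0], 0.55],
    [[-7, 0, 4.5], [21, 0, 0], 0.55],
    [[-7, 0, 4.5], [28, 0, 0], 0.55],
    [[-7, 0, 4.5], [35, 0, 0], 0.55],
    [[-7, 0, 4.5], [42, 0, 0], 0.55],
  ],
)

```text
t: 39.32
tool_pos: [0.6413, 0.0823, 0.1234]
tool_rot: [-0.622, 1.482, 0.624]
contact_force: [0.3, -0.7, -0.6]
opening: 0.047
```

Run:
```python
from m import *
st()
T,S=measure(None,None,[*pw(.085,.012),-.035],press=False)
go(*pw(.083,.06),.10,-.0351)
```

```text
t 39.3 pos [0.6413 0.0823 0.1234] psi 0.797 q [ 0.01  0.21  1.66 -0.    1.28 -0.78] F [ 0.3 -0.7 -0.6] open 0.047
short [0.6464 0.0195 0.8885] 1.01 97
short [ 0.6377  0.0376 -0.0408] 0.01 100
short [ 0.6385  0.0372 -0.0847] 0.29 174
   in press [ 0.0913 -0.0058  0.9236]
   in press [ 0.082   0.012  -0.0057]
   in press [ 0.0828  0.0116 -0.0496]
shift cm [2.34 0.29 0.18] turn deg [48.  -0.2 -0.1] psi -0.035
```

Emit:
step_arm(
  moves=[
    [[2.3, 0.3, 0.2], [7, 0, 0], 0.55],
    [[2.3, 0.3, 0.2], [14, 0, 0], 0.55],
    [[2.3, 0.3, 0.2], [21, 0, 0], 0.55],
    [[2.3, 0.3, 0.2], [28, 0, 0], 0.55],
    [[2.3, 0.3, 0.2], [35, 0, 0], 0.55],
    [[2.3, 0.3, 0.2], [42, 0, 0], 0.55],
    [[2.3, 0.3, 0.2], [48, 0, 0], 0.55],
    [[2.3, 0.3, 0.2], [48, 0, 0], 0.55],
    [[2.3, 0.3, 0.2], [48, 0, 0], 0.55],
    [[2.3, 0.3, 0.2], [48, 0, 0], 0.55],
  ],
)

```text
t: 40.25
tool_pos: [0.6404, 0.0857, 0.1003]
tool_rot: [0.024, 1.573, -0.025]
contact_force: [-0.5, -0.5, -0.8]
opening: 0.047
```

Run:
```python
from g import *
st()
o=go(*pw(.083,.06),.048,-.0351); go(*pw(.083,.0),.048,-.0351,o)
```

```text
t 40.2 pos [0.6404 0.0857 0.1003] psi -0.031 q [ 0.02  0.23  1.67 -0.    1.24  0.05] F [-0.5 -0.5 -0.8] open 0.047
shift cm [ 5.23 -0.02  0.01] turn deg [ 0.2 -0.2  0. ] psi -0.035
shift cm [-0. -6.  0.] turn deg [-0.  0. -0.] psi -0.035
```

Emit:
step_arm(
  moves=[
    [[2, 0, 0], [0.2, 0, 0], 0.55],
    [[4, 0, 0], [0.2, 0, 0], 0.55],
    [[5.2, 0, 0], [0.2, 0, 0], 0.55],
    [[5.2, 0, 0], [0.2, 0, 0], 0.55],
    [[5.2, 0, 0], [0.2, 0, 0], 0.55],
    [[5.2, -0.6, 0], [0.2, 0, 0], 0.55],
    [[5.2, -1.2, 0], [0.2, 0, 0], 0.55],
    [[5.2, -1.8, 0], [0.2, 0, 0], 0.55],
    [[5.2, -2.3, 0], [0.2, 0, 0], 0.55],
    [[5.2, -2.8, 0], [0.2, 0, 0], 0.55],
  ],
)

```text
t: 41.08
tool_pos: [0.6397, 0.0572, 0.049]
tool_rot: [0.028, 1.572, -0.027]
contact_force: [-0.2, 1.4, 1.0]
opening: 0.0471
```

Emit:
step_arm(
  moves=[
    [[0, -0.4, 0], [0, 0, 0], 0.55],
    [[0, -0.8, 0], [0, 0, 0], 0.55],
    [[0, -1.2, 0], [0, 0, 0], 0.55],
    [[0, -1.6, 0], [0, 0, 0], 0.55],
    [[0, -2, 0], [0, 0, 0], 0.55],
    [[0, -2.4, 0], [0, 0, 0], 0.55],
    [[0, -2.6, 0], [0, 0, 0], 0.55],
    [[0, -2.8, 0], [0, 0, 0], 0.55],
    [[0, -2.8, 0], [0, 0, 0], 0.55],
    [[0, -2.8, 0], [0, 0, 0], 0.55],
  ],
)

```text
t: 41.92
tool_pos: [0.6385, 0.0289, 0.0487]
tool_rot: [0.028, 1.573, -0.028]
contact_force: [-0.0, 0.4, 0.9]
opening: 0.047
```

Emit:
step_arm(
  moves=[
    [[0, -0.1, 0], [0, 0, 0], 0.55],
    [[0, -0.2, 0], [0, 0, 0], 0.55],
    [[0, -0.3, 0], [0, 0, 0], 0.55],
    [[0, -0.4, 0], [0, 0, 0], 0.55],
    [[0, -0.4, 0], [0, 0, 0], 0.55],
    [[0, -0.5, 0], [0, 0, 0], 0.55],
    [[0, -0.5, 0], [0, 0, 0], 0.55],
    [[0, -0.5, 0], [0, 0, 0], 0.55],
    [[0, -0.5, 0], [0, 0, 0], 0.55],
    [[0, -0.5, 0], [0, 0, 0], 0.55],
  ],
)

```text
t: 42.75
tool_pos: [0.6383, 0.0257, 0.0486]
tool_rot: [0.03, 1.573, -0.025]
contact_force: [-0.1, 7.1, 0.1]
opening: 0.0467
```

The short bar stopped exactly 30 mm (its own width) from where the block contact was, so it is flush. Next is the long bar.

Run:
```python
from g import *
o=go(.4928,.3443,.13,.125); go(.4928,.3443,.052,.125,o)
```

```text
shift cm [ -8.    31.35 -15.67] turn deg [-9.2 -0.1 -0.2] psi 0.125
shift cm [ 7.8 -0.   0. ] turn deg [ 0. -0. -0.] psi 0.125
```

Emit:
step_arm(
  moves=[
    [[0, 1, 0], [0, 0, 0], 0.55],
    [[-1, 2.5, 0], [0, 0, 0], 0.55],
    [[-4, 4, 0], [0, 0, 0], 0.55],
    [[-8, 5, 0], [0, 0, 0], 0.7],
    [[-8, 8, -3], [0, 0, 0], 0.7],
    [[-8, 11.5, -5], [0, 0, 0], 0.7],
    [[-8, 15, -7], [0, 0, 0], 0.7],
    [[-8, 18.5, -9], [0, 0, 0], 0.7],
    [[-8, 22, -11], [0, 0, 0], 0.7],
    [[-8, 22, -11], [0, 0, 0], 0.7],
  ],
)

```text
t: 43.58
tool_pos: [0.5328, 0.255, 0.1305]
tool_rot: [0.026, 1.574, -0.018]
contact_force: [0.3, -0.3, 1.1]
opening: 0.0599
```

Run:
```python
from m import *
st()
T,S=measure(None,[.4928,.3443,-1.446],[*pw(.083,-.025),-.035],press=False)
go(.4928,.3443,.052,.125)
```

```text
t 43.6 pos [0.5328 0.255  0.1305] psi -0.028 q [0.32 0.07 1.8  0.01 1.27 0.34] F [ 0.3 -0.3  1.1] open 0.0599
long [ 0.4925  0.3448 -1.4512] 0.01 69
long [0.3585 3.8146 0.6552] 0.08 16
long [ 0.4919  0.3449 -1.4538] 0.25 118
   in press [-0.0739  0.3139 -1.4161]
   in press [-0.3296  3.7769  0.6903]
   in press [-0.0744  0.314  -1.4187]
short [ 0.636  -0.0007 -0.0381] 0.25 100
short [ 6.365e-01  3.000e-04 -2.670e-02] 0.0 100
short [ 6.363e-01  1.000e-04 -1.750e-02] 0.02 200
   in press [ 0.0817 -0.0263 -0.003 ]
   in press [ 0.0821 -0.0254  0.0084]
   in press [ 0.082  -0.0256  0.0176]
shift cm [ 7.87  9.17 -4.55] turn deg [-9.  -0.1 -0.1] psi 0.125
```

Emit:
step_arm(
  moves=[
    [[0, 4, -2], [-7, 0, 0], 0.7],
    [[0, 8, -4], [-9, 0, 0], 0.7],
    [[0, 9.2, -4.5], [-9, 0, 0], 0.7],
    [[3, 9.2, -4.5], [-9, 0, 0], 0.7],
    [[6, 9.2, -4.5], [-9, 0, 0], 0.7],
    [[7.9, 9.2, -4.5], [-9, 0, 0], 0.7],
    [[7.9, 9.2, -4.5], [-9, 0, 0], 0.7],
    [[7.9, 9.2, -4.5], [-9, 0, 0], 0.7],
    [[7.9, 9.2, -4.5], [-9, 0, 0], 0],
    [[7.9, 9.2, -4.5], [-9, 0, 0], 0],
  ],
)

```text
t: 44.52
tool_pos: [0.4953, 0.3449, 0.0542]
tool_rot: [-0.095, 1.566, 0.101]
contact_force: [-0.6, -0.6, 0.7]
opening: 0.036
```

Emit:
step_arm(
  moves=[
    [[0, 0, 0], [0, 0, 0], 0],
    [[0, 0, 0], [0, 0, 0], 0],
    [[0, 0, 0], [0, 0, 0], 0],
    [[0, 0, 0], [0, 0, 0], 0],
    [[-2, 0, 0], [0, 0, 0], 0],
    [[-5, 0, 0], [0, 0, 0], 0],
    [[-7, 0, 0], [0, 0, 0], 0],
    [[-7, 0, 0], [0, 0, 0], 0],
    [[-7, 0, 0], [0, 0, 0], 0],
    [[-7, 0, 0], [0, 0, 0], 0],
  ],
)

```text
t: 45.35
tool_pos: [0.4943, 0.3442, 0.1228]
tool_rot: [-0.096, 1.568, 0.101]
contact_force: [-0.7, 0.1, -1.2]
opening: 0.0283
```

Run:
```python
from g import *
st()
go(*pw(-.018,-.105),.12,-.0351)
```

```text
t 45.4 pos [0.4943 0.3442 0.1228] psi 0.125 q [0.48 0.11 1.77 0.   1.26 0.36] F [-0.7  0.1 -1.2] open 0.0283
shift cm [  0.15 -42.16  -1.33] turn deg [ 9.2  0.  -0.2] psi -0.035
```

Emit:
step_arm(
  moves=[
    [[0, -4, 0], [3, 0, 0], 0],
    [[0, -8, -0.3], [9.2, 0, 0], 0],
    [[0, -12, -0.5], [9.2, 0, 0], 0],
    [[0, -16, -0.7], [9.2, 0, 0], 0],
    [[0, -20, -0.9], [9.2, 0, 0], 0],
    [[0, -24, -1], [9.2, 0, 0], 0],
    [[0, -28, -1.1], [9.2, 0, 0], 0],
    [[0, -32, -1.2], [9.2, 0, 0], 0],
    [[0, -36, -1.3], [9.2, 0, 0], 0],
    [[0, -38, -1.3], [9.2, 0, 0], 0],
  ],
)

```text
t: 46.18
tool_pos: [0.5273, -0.038, 0.1193]
tool_rot: [0.032, 1.574, -0.028]
contact_force: [-0.8, -0.5, -2.3]
opening: 0.0286
```

Run:
```python
from g import *
st()
go(*pw(-.018,-.105),.0545,-.0351)
```

```text
t 46.2 pos [ 0.5273 -0.038   0.1193] psi -0.039 q [-0.21 -0.06  1.95  0.    1.26 -0.18] F [-0.8 -0.5 -2.3] open 0.0286
shift cm [ 6.47 -3.77  0.79] turn deg [-0.2 -0.2 -0.1] psi -0.035
```

Emit:
step_arm(
  moves=[
    [[0, -2, 0.4], [0, 0, 0], 0],
    [[0, -3.8, 0.8], [0, 0, 0], 0],
    [[1, -3.8, 0.8], [0, 0, 0], 0],
    [[3.5, -3.8, 0.8], [0, 0, 0], 0],
    [[5.5, -3.8, 0.8], [0, 0, 0], 0],
    [[6.5, -3.8, 0.8], [0, 0, 0], 0],
    [[6.5, -3.8, 0.8], [0, 0, 0], 0],
    [[6.5, -3.8, 0.8], [0, 0, 0], 0.46],
    [[6.5, -3.8, 0.8], [0, 0, 0], 0.46],
    [[6.5, -3.8, 0.8], [0, 0, 0], 0.46],
  ],
)

```text
t: 47.02
tool_pos: [0.533, -0.0754, 0.0531]
tool_rot: [0.032, 1.575, -0.027]
contact_force: [-0.8, -0.5, -0.4]
opening: 0.0391
```

Emit:
step_arm(
  moves=[
    [[0, 0, 0], [0, 0, 0], 0.46],
    [[-2, 0, 0], [0, 0, 0], 0.46],
    [[-5, 0, 0], [0, 0, 0], 0.46],
    [[-7, 0, -4], [0, 0, 0], 0.46],
    [[-7, 0, -5], [-7, 0, 0], 0.46],
    [[-7, 0, -5], [-14, 0, 0], 0.6],
    [[-7, 0, -5], [-21, 0, 0], 0.7],
    [[-7, 0, -5], [-28, 0, 0], 0.7],
    [[-7, 0, -5], [-35, 0, 0], 0.7],
    [[-7, 0, -5], [-42, 0, 0], 0.7],
  ],
)

```text
t: 47.85
tool_pos: [0.483, -0.0735, 0.1229]
tool_rot: [-0.545, 1.504, 0.553]
contact_force: [-0.1, 0.5, -0.4]
opening: 0.0596
```

Run:
```python
from m import *
st()
T,S=measure(None,[*pw(-.018,-.105),-1.606],press=False)
go(*pw(-.065,-.107),.10,1.536)
```

```text
t 47.9 pos [ 0.483  -0.0735  0.1229] psi 0.701 q [-0.3  -0.16  2.04  0.    1.27 -1.01] F [-0.1  0.5 -0.4] open 0.0596Traceback (most recent call last):
  File "<stdin>", line 3, in <module>
  File "m.py", line 15, in measure
    rel("block",BLOCK,b);rel("long",LONG,lo);rel("short",SHORT,sh)
                         ~~~^^^^^^^^^^^^^^^^
  File "m.py", line 12, in rel
    r=best(n,seg,i)
  File "m.py", line 6, in best
    r=[fit([m],seg,i) for m in ims]+[fit(ims,seg,i)]
       ~~~^^^^^^^^^^^
  File "h.py", line 49, in fit
    r=least_squares(res,pose,loss='soft_l1',f_scale=.5); pose=r.x
    return func(*args, **kwargs)
    vector_fun = VectorFunction(
        fun_wrapped,
    ...<6 lines>...
        workers=workers
    )
    self._update_fun()
    ~~~~~~~~~~~~~~~~^^
    self.f = self.fun_wrapped(xp_copy(self.x))
             ~~~~~~~~~~~~~~~~^^^^^^^^^^^^^^^^^
    return np.atleast_1d(self.fun(x))
                         ~~~~~~~~^^^
    return self.f(x, *self.args, **self.kwargs)
           ~~~~~~^^^^^^^^^^^^^^^^^^^^^^^^^^^^^^
  File "h.py", line 48, in res
    return np.concatenate(out)
           ~~~~~~~~~~~~~~^^^^^
ValueError: need at least one array to concatenate
```

Run:
```python
from g import *
go(*pw(-.065,-.107),.10,1.536)
```

```text
shift cm [ 2.29 -0.44  0.11] turn deg [-48.2   0.1  -0.4] psi 1.536
```

Emit:
step_arm(
  moves=[
    [[2.3, -0.4, 0.1], [-7, 0, 0], 0.8],
    [[2.3, -0.4, 0.1], [-14, 0, 0], 0.8],
    [[2.3, -0.4, 0.1], [-21, 0, 0], 0.8],
    [[2.3, -0.4, 0.1], [-28, 0, 0], 0.8],
    [[2.3, -0.4, 0.1], [-35, 0, 0], 0.8],
    [[2.3, -0.4, 0.1], [-42, 0, 0], 0.8],
    [[2.3, -0.4, 0.1], [-48.2, 0, 0], 0.8],
    [[2.3, -0.4, 0.1], [-48.2, 0, 0], 0.8],
    [[2.3, -0.4, 0.1], [-48.2, 0, 0], 0.8],
    [[2.3, -0.4, 0.1], [-48.2, 0, 0], 0.8],
  ],
)

```text
t: 48.78
tool_pos: [0.4861, -0.0758, 0.0997]
tool_rot: [-1.176, 1.228, 1.186]
contact_force: [0.1, 0.2, 0.6]
opening: 0.0681
```

Run:
```python
from m import *
st()
measure(None,[*pw(-.018,-.105),-1.606],press=False,cs=("scene",))
o=go(*pw(-.062,-.107),.048,1.536); go(*pw(.0027,-.107),.048,1.536,o)
```

```text
t 48.8 pos [ 0.4861 -0.0758  0.0997] psi 1.532 q [-0.31 -0.12  2.04  0.    1.23 -1.84] F [0.1 0.2 0.6] open 0.0681
long [ 0.6262  0.8588 -1.2416] 1.54 63
long [ 0.6262  0.8588 -1.2416] 1.54 63
   in press [ 0.0418  0.8323 -1.2065]
   in press [ 0.0418  0.8323 -1.2065]
shift cm [ 5.17 -0.37 -0.05] turn deg [-0.2  0.2 -0.3] psi 1.536
shift cm [-0.   -6.47 -0.  ] turn deg [ 0. -0. -0.] psi 1.536
```

Run:
```python
from m import *
S=cams.get_image("scene")
cv2.imwrite("pics/v8.png",cv2.resize(S["pixels"][170:290,190:350],(800,600),interpolation=cv2.INTER_CUBIC))
```

View pics/v8.png

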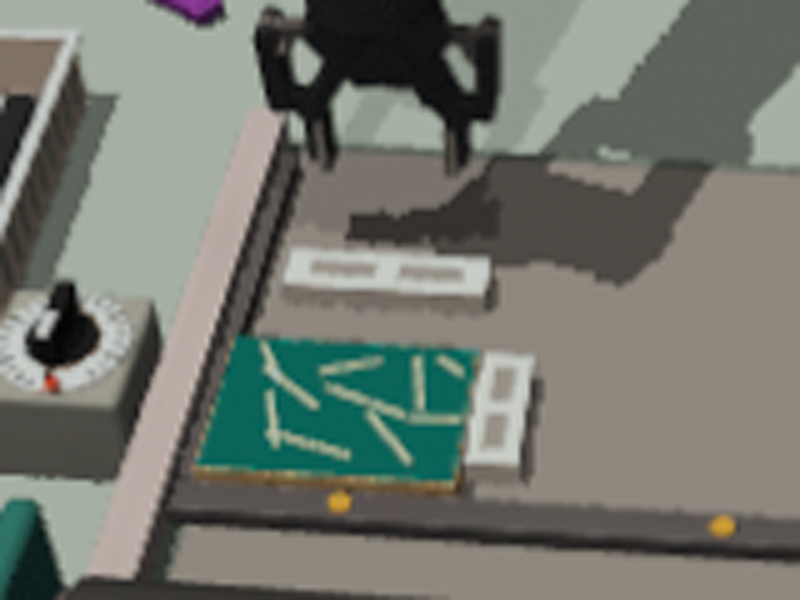

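The long bar lies parallel at crop (390,272), clear of the block, and the short bar is flush on the block's left side at (505,410). The block looks home, so I push the long bar in now.

Emit:
step_arm(
  moves=[
    [[2, 0, 0], [0, 0, 0], 0.8],
    [[4, 0, 0], [0, 0, 0], 0.8],
    [[5.2, 0, 0], [0, 0, 0], 0.8],
    [[5.2, 0, 0], [0, 0, 0], 0.8],
    [[5.2, 0, 0], [0, 0, 0], 0.8],
    [[5.2, -0.6, 0], [0, 0, 0], 0.8],
    [[5.2, -1.2, 0], [0, 0, 0], 0.8],
    [[5.2, -1.8, 0], [0, 0, 0], 0.8],
    [[5.2, -2.4, 0], [0, 0, 0], 0.8],
    [[5.2, -3, 0], [0, 0, 0], 0.8],
  ],
)

```text
t: 49.72
tool_pos: [0.5169, -0.0769, 0.0483]
tool_rot: [-1.178, 1.228, 1.187]
contact_force: [-1.9, 0.1, 2.0]
opening: 0.0681
```

Emit:
step_arm(
  moves=[
    [[0, -0.4, 0], [0, 0, 0], 0.8],
    [[0, -0.8, 0], [0, 0, 0], 0.8],
    [[0, -1.2, 0], [0, 0, 0], 0.8],
    [[0, -1.6, 0], [0, 0, 0], 0.8],
    [[0, -2, 0], [0, 0, 0], 0.8],
    [[0, -2.4, 0], [0, 0, 0], 0.8],
    [[0, -2.8, 0], [0, 0, 0], 0.8],
    [[0, -3.1, 0], [0, 0, 0], 0.8],
    [[0, -3.2, 0], [0, 0, 0], 0.8],
    [[0, -3.2, 0], [0, 0, 0], 0.8],
  ],
)

```text
t: 50.55
tool_pos: [0.5493, -0.0781, 0.0481]
tool_rot: [-1.178, 1.227, 1.187]
contact_force: [-0.5, -0.1, -0.2]
opening: 0.0682
```

Run:
```python
from g import *
st(); go(*pw(.0027,-.107),.048,1.536)
```

```text
t 50.5 pos [ 0.5493 -0.0781  0.0481] psi 1.534 q [-0.28  0.1   1.92  0.    1.13 -1.81] F [-0.5 -0.1 -0.2] open 0.0682
shift cm [ 0.01 -0.49 -0.02] turn deg [-0.1  0.2 -0.2] psi 1.536
```

Emit:
step_arm(
  moves=[
    [[0, -0.1, 0], [0, 0, 0], 0.8],
    [[0, -0.2, 0], [0, 0, 0], 0.8],
    [[0, -0.3, 0], [0, 0, 0], 0.8],
    [[0, -0.4, 0], [0, 0, 0], 0.8],
    [[0, -0.4, 0], [0, 0, 0], 0.8],
    [[0, -0.5, 0], [0, 0, 0], 0.8],
    [[0, -0.5, 0], [0, 0, 0], 0.8],
    [[0, -0.6, 0], [0, 0, 0], 0.8],
    [[0, -0.6, 0], [0, 0, 0], 0.8],
    [[0, -0.6, 0], [0, 0, 0], 0.8],
  ],
)

```text
t: 51.38
tool_pos: [0.5541, -0.0783, 0.048]
tool_rot: [-1.176, 1.229, 1.19]
contact_force: [-6.7, -0.2, 5.0]
opening: 0.0685
```

Emit:
step_arm(
  moves=[
    [[0, -0.1, 0], [0, 0, 0], 0.8],
    [[0, -0.1, 0], [0, 0, 0], 0.8],
    [[0, -0.2, 0], [0, 0, 0], 0.8],
    [[0, -0.2, 0], [0, 0, 0], 0.8],
    [[0, -0.2, 0], [0, 0, 0], 0.8],
    [[0, -0.2, 0], [0, 0, 0], 0.8],
    [[0, -0.2, 0], [0, 0, 0], 0.8],
    [[0, -0.2, 0], [0, 0, 0], 0.8],
    [[0, -0.2, 0], [0, 0, 0], 0.8],
    [[0, -0.2, 0], [0, 0, 0], 0.8],
  ],
)

```text
t: 52.22
tool_pos: [0.5542, -0.0783, 0.0479]
tool_rot: [-1.174, 1.233, 1.194]
contact_force: [-9.5, -0.4, 7.8]
opening: 0.0686
```

Run:
```python
from g import *
st(); go(*pw(.0027,-.107),.048,1.536)
```

```text
t 52.2 pos [ 0.5542 -0.0783  0.0479] psi 1.535 q [-0.27  0.12  1.9   0.    1.14 -1.81] F [-9.5 -0.4  7.8] open 0.0686
shift cm [-0.01 -0.01 -0.03] turn deg [-0.1  0.2 -0.8] psi 1.536
```

Emit:
step_arm(
  moves=[
    [[0, 0.5, 0], [0, 0, 0], 0.8],
    [[0, 1.5, 0], [0, 0, 0], 0.8],
    [[-3, 3, 0], [0, 0, 0], 0.8],
    [[-7, 3, 0], [0, 0, 0], 0.8],
    [[-11, 5, 3], [0, 0, 0], 0.8],
    [[-14, 7, 6], [0, 0, 0], 0.8],
    [[-16, 9, 9], [0, 0, 0], 0.8],
    [[-18, 10, 12], [0, 0, 0], 0.8],
    [[-20, 11, 15], [0, 0, 0], 0.8],
    [[-20, 11, 18], [0, 0, 0], 0.8],
  ],
)

```text
t: 53.05
tool_pos: [0.4536, 0.106, 0.255]
tool_rot: [-1.177, 1.226, 1.187]
contact_force: [1.3, -0.0, 0.5]
opening: 0.0686
```

Emit:
step_arm(
  moves=[
    [[0, 0, 4], [0, 0, 0], 0.8],
    [[0, 0, 8], [0, 0, 0], 0.8],
    [[0, 0, 12], [0, 0, 0], 0.8],
    [[0, 0, 16], [0, 0, 0], 0.8],
    [[0, 0, 20], [0, 0, 0], 0.8],
    [[0, 0, 24], [0, 0, 0], 0.8],
    [[0, 0, 28], [0, 0, 0], 0.8],
    [[0, 0, 28], [0, 0, 0], 0.8],
    [[0, 0, 28], [0, 0, 0], 0.8],
    [[0, 0, 28], [0, 0, 0], 0.8],
  ],
)

```text
t: 53.88
tool_pos: [0.4636, 0.3855, 0.2558]
tool_rot: [-1.177, 1.226, 1.187]
contact_force: [-0.0, -0.5, 1.4]
opening: 0.0679
```

Run:
```python
from m import *
st()
T,S=measure([*pw(.09,-.11),-.035],[*pw(.025,-.107),-1.606],[*pw(.082,-.025),-.035])
cv2.imwrite("pics/v9.png",cv2.resize(T["pixels"][105:235,320:500],(800,578),interpolation=cv2.INTER_CUBIC))
cv2.imwrite("pics/v10.png",cv2.resize(S["pixels"][180:280,160:320],(800,500),interpolation=cv2.INTER_CUBIC))
```

```text
t 53.9 pos [0.4636 0.3855 0.2558] psi 1.534 q [ 0.57 -0.    1.66  0.01  1.49 -0.97] F [-0.  -0.5  1.4] open 0.0679
press [ 0.5513  0.0282 -0.0423] 0.31 100
press [ 0.556   0.028  -0.0447] 0.27 100
press [ 0.553   0.0282 -0.0443] 0.5 199
block [ 0.6429 -0.0915 -0.0473] 1.24 100
block [ 0.6425 -0.0896 -0.0385] 0.99 100
block [ 0.6427 -0.0907 -0.0491] 1.01 200
   in press [ 0.0966 -0.1157 -0.005 ]
   in press [ 0.0916 -0.1136  0.0062]
   in press [ 0.095  -0.1148 -0.0048]Traceback (most recent call last):
  File "<stdin>", line 3, in <module>
  File "m.py", line 15, in measure
    rel("block",BLOCK,b);rel("long",LONG,lo);rel("short",SHORT,sh)
                         ~~~^^^^^^^^^^^^^^^^
  File "m.py", line 12, in rel
    r=best(n,seg,i)
  File "m.py", line 6, in best
    r=[fit([m],seg,i) for m in ims]+[fit(ims,seg,i)]
       ~~~^^^^^^^^^^^
  File "h.py", line 49, in fit
    r=least_squares(res,pose,loss='soft_l1',f_scale=.5); pose=r.x
    return func(*args, **kwargs)
    vector_fun = VectorFunction(
        fun_wrapped,
    ...<6 lines>...
        workers=workers
    )
    self._update_fun()
    ~~~~~~~~~~~~~~~~^^
    self.f = self.fun_wrapped(xp_copy(self.x))
             ~~~~~~~~~~~~~~~~^^^^^^^^^^^^^^^^^
    return np.atleast_1d(self.fun(x))
                         ~~~~~~~~^^^
    return self.f(x, *self.args, **self.kwargs)
           ~~~~~~^^^^^^^^^^^^^^^^^^^^^^^^^^^^^^
  File "h.py", line 48, in res
    return np.concatenate(out)
           ~~~~~~~~~~~~~~^^^^^
ValueError: need at least one array to concatenate
```

Run:
```python
from m import *
T,S=[cams.get_image(c) for c in("top","scene")]
cv2.imwrite("pics/v9.png",cv2.resize(T["pixels"][105:235,320:500],(800,578),interpolation=cv2.INTER_CUBIC))
cv2.imwrite("pics/v10.png",cv2.resize(S["pixels"][180:280,160:320],(800,500),interpolation=cv2.INTER_CUBIC))
for n,seg,i in(("b",BLOCK,[*pw(.09,-.11),-.035]),("l",LONG,[*pw(.025,-.107),-1.606]),("s",SHORT,[*pw(.082,-.025),-.035])):
  for m,P in(([T],[.5529,.0285,-.035]),([S],[.558,.0283,-.037])):
    try:
      q=fit(m,seg,i,search=3); d=q[0]-P; c,s=np.cos(P[2]),np.sin(P[2]); print(n,np.round([c*d[0]+s*d[1],-s*d[0]+c*d[1],d[2]],4),round(q[1],2),q[2])
    except Exception as e: print(n,"fail")
```

```text
b [ 0.0942 -0.1168 -0.01  ] 1.25 100
b [ 0.089 -0.109  0.001] 0.25 100
l [ 0.0304 -0.106  -1.5721] 0.0 100
l [ 0.27    0.452  -4.7219] 0.97 57
s [ 0.0844 -0.0257  0.0164] 0.02 100
s [ 0.0794 -0.0251  0.011 ] 0.01 100
```

View pics/v9.png

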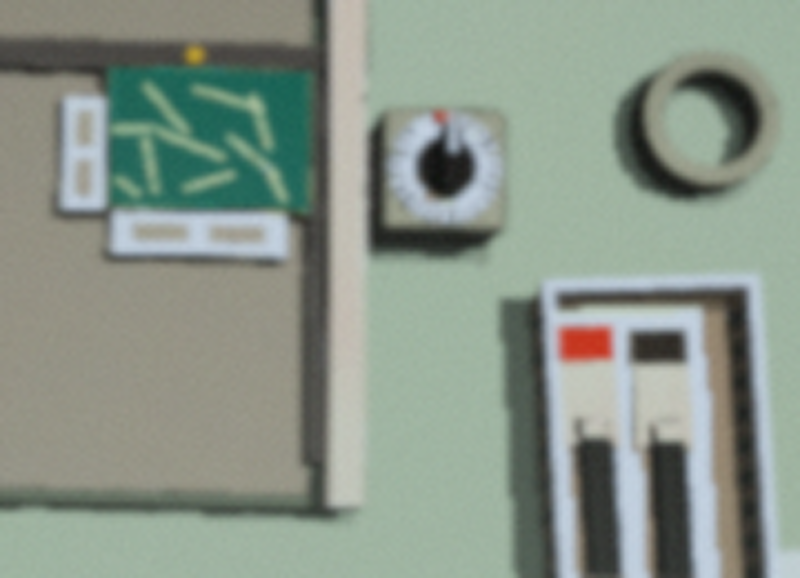

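View pics/v10.png

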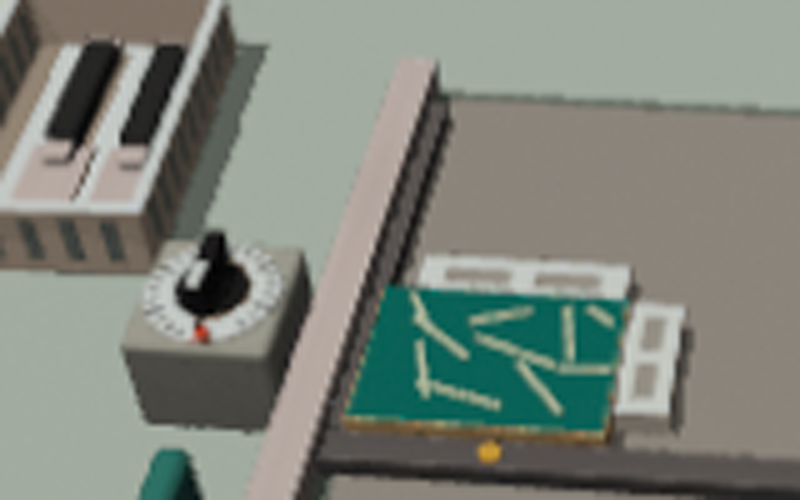

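The top view shows both bars against the block: the long bar at crop (198,235) and the short one at (83,153). Both knives are in the basket, and the pointer is near the red mark. I check the knob angle numerically, then press the short bar once more to be safe.

Run:
```python
from m import *
T,S=[cams.get_image(c) for c in("top","scene")]
for im,(x0,y0),uv_d,uv_r in((T,(400,120),(420.4,142.1),(419.5,130.9)),(S,(180,215),(202.4,238.2),(200.6,246.6))):
    c=unproj(im,uv_d,.07)[:2]; r=unproj(im,uv_r,.07)[:2]
    print("dial",np.round(c,4),"red dir",round(np.arctan2(*(r-c)[::-1]),3))
    print("red expected px",proj(im,[*(np.array([.6225,-.245])+.036*np.array([1,-.035])),.07]))
    for cx in(.618,.6225):
      for a in(0,.1,.2,.3):
        d=np.array([np.cos(-.035-a),np.sin(-.035-a)]); ctr=np.array([cx,-.245])
        print(cx,a,[np.round(proj(im,[*(ctr+k*d),.097])[0],1).tolist() for k in(-.023,.006,.023)])
go(*pw(.083,.06),.13,-.0351)
```

```text
dial [ 0.6191 -0.2448] red dir 0.045
red expected px [[420.44739145 129.24534335]]
0.618 0 [[422.3, 148.1], [422.3, 138.4], [422.3, 132.8]]
0.618 0.1 [[421.6, 148.0], [422.5, 138.4], [423.1, 132.8]]
0.618 0.2 [[420.8, 147.9], [422.7, 138.5], [423.9, 133.0]]
0.618 0.3 [[420.0, 147.7], [422.9, 138.5], [424.6, 133.2]]
0.6225 0 [[422.3, 146.6], [422.3, 136.9], [422.3, 131.3]]
0.6225 0.1 [[421.5, 146.5], [422.5, 136.9], [423.1, 131.3]]
0.6225 0.2 [[420.7, 146.4], [422.7, 137.0], [423.8, 131.5]]
0.6225 0.3 [[420.0, 146.2], [422.9, 137.0], [424.6, 131.7]]
dial [ 0.6193 -0.2414] red dir 0.102
red expected px [[196.92386024 248.61225637]]
0.618 0 [[201.8, 225.0], [198.7, 232.4], [196.8, 236.9]]
0.618 0.1 [[202.6, 225.1], [198.5, 232.4], [196.0, 236.8]]
0.618 0.2 [[203.4, 225.2], [198.3, 232.3], [195.2, 236.7]]
0.618 0.3 [[204.1, 225.4], [198.1, 232.3], [194.5, 236.5]]
0.6225 0 [[201.4, 226.1], [198.3, 233.6], [196.4, 238.1]]
0.6225 0.1 [[202.2, 226.2], [198.1, 233.6], [195.5, 238.0]]
0.6225 0.2 [[203.0, 226.3], [197.9, 233.5], [194.8, 237.9]]
0.6225 0.3 [[203.7, 226.5], [197.7, 233.5], [194.0, 237.7]]
shift cm [ 12.44 -18.8  -29.29] turn deg [89.8  0.  -0.4] psi -0.035
```

Emit:
step_arm(
  moves=[
    [[10, -18.8, -29.3], [70, 0, 0], 0.55],
    [[10, -18.8, -29.3], [70, 0, 0], 0.55],
    [[10, -18.8, -29.3], [70, 0, 0], 0.55],
    [[10, -18.8, -29.3], [70, 0, 0], 0.55],
    [[10, -18.8, -29.3], [70, 0, 0], 0.55],
    [[10, -18.8, -29.3], [70, 0, 0], 0.55],
    [[10, -18.8, -29.3], [70, 0, 0], 0.55],
    [[10, -18.8, -29.3], [70, 0, 0], 0.55],
    [[10, -18.8, -29.3], [70, 0, 0], 0.55],
    [[10, -18.8, -29.3], [70, 0, 0], 0.55],
  ],
)

```text
t: 55.02
tool_pos: [0.6415, 0.0796, 0.1522]
tool_rot: [-0.232, 1.563, 0.237]
contact_force: [-1.2, -0.3, 0.0]
opening: 0.0469
```

Run:
```python
from g import *
st()
o=go(*pw(.083,.03),.048,-.0351)
```

```text
t 55.0 pos [0.6415 0.0796 0.1522] psi 0.299 q [ 0.01  0.18  1.64  0.    1.33 -0.29] F [-1.2 -0.3  0. ] open 0.0469
shift cm [10.42 -2.27 -0.87] turn deg [19.1 -0.3 -0.2] psi -0.035
```

Emit:
step_arm(
  moves=[
    [[0, -2.2, -0.9], [7, 0, 0], 0.55],
    [[0, -2.2, -0.9], [14, 0, 0], 0.55],
    [[2, -2.2, -0.9], [19.1, 0, 0], 0.55],
    [[5, -2.2, -0.9], [19.1, 0, 0], 0.55],
    [[8, -2.2, -0.9], [19.1, 0, 0], 0.55],
    [[10, -2.2, -0.9], [19.1, 0, 0], 0.55],
    [[10.4, -2.2, -0.9], [19.1, 0, 0], 0.55],
    [[10.4, -2.2, -0.9], [19.1, 0, 0], 0.55],
    [[10.4, -2.2, -0.9], [19.1, 0, 0], 0.55],
    [[10.4, -2.2, -0.9], [19.1, 0, 0], 0.55],
  ],
)

```text
t: 55.85
tool_pos: [0.6396, 0.056, 0.0496]
tool_rot: [0.03, 1.574, -0.025]
contact_force: [0.8, 1.0, -0.5]
opening: 0.0471
```

Run:
```python
from g import *
st()
o=go(*pw(.083,.0),.048,-.0351)
```

```text
t 55.9 pos [0.6396 0.056  0.0496] psi -0.035 q [-0.03  0.29  1.7   0.    1.16  0.  ] F [ 0.8  1.  -0.5] open 0.0471
shift cm [ 0.15 -3.04 -0.03] turn deg [-0.  -0.2 -0.2] psi -0.035
```

Emit:
step_arm(
  moves=[
    [[0.1, -0.5, 0], [0, 0, 0], 0.55],
    [[0.1, -1, 0], [0, 0, 0], 0.55],
    [[0.1, -1.5, 0], [0, 0, 0], 0.55],
    [[0.1, -2, 0], [0, 0, 0], 0.55],
    [[0.1, -2.4, 0], [0, 0, 0], 0.55],
    [[0.1, -2.7, 0], [0, 0, 0], 0.55],
    [[0.1, -2.9, 0], [0, 0, 0], 0.55],
    [[0.1, -3, 0], [0, 0, 0], 0.55],
    [[0.1, -3.1, 0], [0, 0, 0], 0.55],
    [[0.1, -3.1, 0], [0, 0, 0], 0.55],
  ],
)

```text
t: 56.68
tool_pos: [0.6385, 0.0258, 0.0485]
tool_rot: [0.031, 1.574, -0.024]
contact_force: [-0.0, 3.3, 0.6]
opening: 0.0467
```

Emit:
step_arm(
  moves=[
    [[0, -0.1, 0], [0, 0, 0], 0.55],
    [[0, -0.1, 0], [0, 0, 0], 0.55],
    [[0, -0.2, 0], [0, 0, 0], 0.55],
    [[0, -0.2, 0], [0, 0, 0], 0.55],
    [[0, -0.2, 0], [0, 0, 0], 0.55],
    [[0, -0.2, 0], [0, 0, 0], 0.55],
    [[0, -0.2, 0], [0, 0, 0], 0.55],
    [[0, -0.2, 0], [0, 0, 0], 0.55],
    [[0, -0.2, 0], [0, 0, 0], 0.55],
    [[0, -0.2, 0], [0, 0, 0], 0.55],
  ],
)

```text
t: 57.52
tool_pos: [0.6385, 0.0257, 0.0485]
tool_rot: [0.033, 1.574, -0.021]
contact_force: [0.4, 8.0, -0.3]
opening: 0.0473
```

Emit:
step_arm(
  moves=[
    [[0, 1, 0], [0, 0, 0], 0.55],
    [[0, 2.5, 0], [0, 0, 0], 0.55],
    [[-3, 4, 0], [0, 0, 0], 0.55],
    [[-7, 5, 0], [0, 0, 0], 0.55],
    [[-11, 8, 0], [0, 0, 0], 0.55],
    [[-15, 12, -3], [0, 0, 0], 0.55],
    [[-18, 16, -6], [0, 0, 0], 0.55],
    [[-20, 20, -9], [0, 0, 0], 0.55],
    [[-20, 24, -12], [0, 0, 0], 0.55],
    [[-20, 28, -15], [0, 0, 0], 0.55],
  ],
)

```text
t: 58.35
tool_pos: [0.5383, 0.2539, 0.2435]
tool_rot: [0.034, 1.569, -0.022]
contact_force: [0.4, 1.6, 1.1]
opening: 0.047
```

Run:
```python
from m import *
st()
T,S=[cams.get_image(c) for c in("top","scene")]
cv2.imwrite("pics/v11.png",np.hstack([cv2.resize(T["pixels"][105:175,325:405],(400,350),interpolation=cv2.INTER_CUBIC),cv2.resize(S["pixels"][225:275,225:300],(400,350),interpolation=cv2.INTER_CUBIC)]))
for n,seg,i in(("b",BLOCK,[*pw(.09,-.11),-.035]),("l",LONG,[*pw(.025,-.107),-1.606]),("s",SHORT,[*pw(.082,-.025),-.035])):
  for m,P in(([T],[.5529,.0285,-.035]),([S],[.558,.0283,-.037])):
    try:
      q=fit(m,seg,i,search=3); d=q[0]-P; c,s=np.cos(P[2]),np.sin(P[2]); print(n,np.round([c*d[0]+s*d[1],-s*d[0]+c*d[1],d[2]],4),round(q[1],2),q[2])
    except Exception as e: print(n,"fail")
```

```text
t 58.4 pos [0.5383 0.2539 0.2435] psi -0.035 q [ 0.31 -0.02  1.69  0.01  1.46  0.35] F [0.4 1.6 1.1] open 0.047
b [ 0.0941 -0.1169 -0.0102] 1.26 100
b [ 0.089  -0.109   0.0025] 0.25 100
l [ 0.0304 -0.106  -1.5731] 0.01 100
l fail
s [ 0.0843 -0.0257  0.0193] 0.01 100
s [ 0.0795 -0.0251  0.0124] 0.01 100
```

View pics/v11.png

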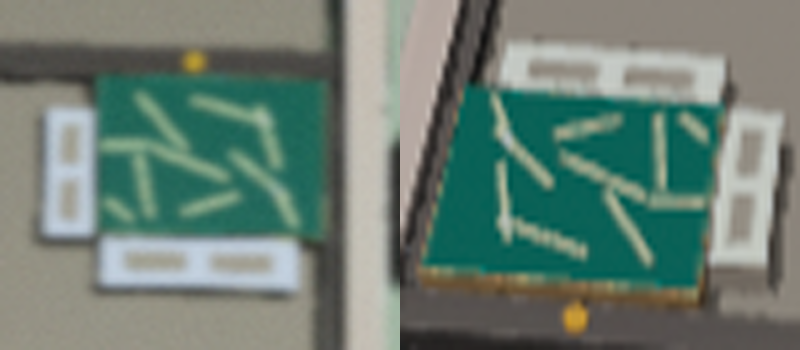

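Run:
```python
from m import *
T,S=[cams.get_image(c) for c in("top","scene")]
def edge(im,A,B,z,w=3):
    "angle (world) & offset of strongest edge near segment A-B given in press coords"
    g=gaussian_filter(im["pixels"].astype(float),(.7,.7,0)); t=np.linspace(.06,.94,40)[:,None]
    P=np.c_[np.array([pw(*(np.array(A)+(np.array(B)-A)*k)) for k in t[:,0]]),np.full(40,z)]
    uv=proj(im,P); d=uv[-1]-uv[0]; n=np.array([-d[1],d[0]])/np.hypot(*d); k=np.arange(-w,w+.01,.1)
    s=uv[:,None]+k[None,:,None]*n
    pr=sum(np.abs(np.gradient(map_coordinates(g[...,c],[s[...,1],s[...,0]],order=3),axis=1)) for c in range(3))
    wt=np.exp(-.5*(k/w)**2)*pr**4; kk=(wt*k).sum(1)/wt.sum(1)
    W=np.array([unproj(im,u+q*n,z) for u,q in zip(uv,kk)])[:,:2]
    R_=np.array([[np.cos(PR[2]),np.sin(PR[2])],[-np.sin(PR[2]),np.cos(PR[2])]]); W=(W-PR[:2])@R_.T
    a=int(abs(B[1]-A[1])>abs(B[0]-A[0])); f=np.polyfit(W[:,a],W[:,1-a],1)
    r=W[:,1-a]-np.polyval(f,W[:,a]); ok=np.abs(r)<2*np.median(np.abs(r))+1e-4; f=np.polyfit(W[ok,a],W[ok,1-a],1)
    return round(float(f[0]),4),round(float(np.median(W[ok,1-a])),4),round(float(np.abs(r[ok]).mean()*1e3),2)
for nm,im in(("top",T),("scene",S)):
    print(nm,"short left y",edge(im,(.042,-.01),(.122,-.01),.048),"gauge x (free part)",edge(im,(.14,.02),(.14,.3),.044),"rail y",edge(im,(-.1,-.192),(.13,-.192),.054))
    print("   block left y",edge(im,(.04,-.04),(.14,-.04),.053),"block near x",edge(im,(.04,-.18),(.04,-.04),.053),"block far x",edge(im,(.14,-.17),(.14,-.05),.053),"long near x",edge(im,(.01,-.166),(.01,-.046),.048))
```

```text
top short left y (-0.0055, -0.0118, 0.21) gauge x (free part) (0.01, 0.1376, 0.68) rail y (0.0058, -0.1935, 0.13)
   block left y (0.046, -0.0408, 0.59) block near x (-0.0028, 0.0414, 0.31) block far x (-0.0015, 0.1416, 1.12) long near x (0.0004, 0.013, 0.24)
scene short left y (0.0075, -0.0108, 0.26) gauge x (free part) (-0.0016, 0.143, 0.34) rail y (0.0013, -0.193, 0.16)
   block left y (-0.0015, -0.0393, 0.48) block near x (0.0021, 0.0443, 0.74) block far x (-0.0191, 0.1396, 0.56) long near x (0.0004, 0.013, 0.26)
```

```bash
python3 -c "
from station import ctrl
print(ctrl.finish_job())"
```

```text
the job is handed in; nothing more can be done
None
```

I finished the job and handed it in at about 58 s of the 210 s; the station reports no verdict.

**What I did**
- **Knives:** the red-tip and black-tip knives are side by side in the basket. There was no green-tip knife, and I left the purple look-alike on the bench.
- **Knob:** I turned it anticlockwise by about 170° until it hit its zero stop. Twisting further raised the torque to 1–1.9 N m.
- **Block and bars:** I pushed the block against both gauges, then pushed the long and short bars against it.

**Last checks**
- **Contact:** each push ended in a firm force rise of about 7–13 N. Both bars stopped 30 mm short of where the bare block had stopped the fingers, which is one bar width, so they are flush. A second push on the short bar stopped at the same place.
- **Pictures:** both bars look flush, the block looks home and the pointer is at the red mark.
- **Disagreements:**
  - One pose fit gave the short bar's angle as 0.012–0.019 rad, while a direct fit of its edge gave about ±0.006 rad.
  - Fits of the block's outline were unreliable next to the dark gauges and the bars. The top camera put it 4–7 mm off home, and one left-edge fit gave 0.046 rad.
  - The scene camera could not fit the long bar's outline. I relied on the contact positions and the pictures there.

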